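Load the tumbler with copper castings

ROBOT

A 7-joint arm with a two-finger parallel gripper is mounted at the origin on the work surface. World frame = base frame: x ahead of the robot, y to its left, z up, the work surface at z = 0. Lengths are in m, angles in rad, forces in N, time in s.
With the tool pointing down it reaches from about 0.4 to 0.925 m from the base axis. Payload 4.1 kg.
Tool frame: the origin (TCP) lies on the centre line of the jaws, within the pads' length; the fingertips stand robot.nose_length ahead of it and the grasp point (between the pads) lies 5 mm behind it (robot.nose_length is the distance from the TCP to the fingertips, in m); z points along the fingers, y is the line along which they close (so a half turn about z gives the same grasp; the last joint's range is limited). The gripper opens to 85 mm and grips with 20 to 120 N. Pads are 22 mm wide; open, the fingers measure 114 mm over their backs; the gripper's body (76 mm by 85 mm) begins 54 mm behind the grasp point. The pads swing forward as they close: fully open they stand 13 mm farther back than shut.
Start: joints at [-1.344, 0.398, 0.045, 1.537, -0.019, 1.207, -0.051], TCP at [0.208, 0.616, 0.245] pointing down, gripper open.
Joint ranges: [-2.82, 2.82], [-0.49, 2.23], [-1.37, 1.46], [0, 2.46], [-1.36, 4.5], [0.23, 2], [-2.94, 2.94]. Speed limits (rad/s): [2.57, 2.57, 3.14, 3.14, 3.14, 3.14, 3.14].

INTERFACE

Orientations are given as a unit quaternion [x, y, z, w].
In Python, from bench import robot, optics, job gives the robot as it stands.
- The arm moves only by the tool step_arm, never from a script. Its argument "steps" is a list of rows, each an object with "grip": the closure, from 0 (fully open) to 1 (shut); "travel": the shift along the tool's x, y, z as a fraction of full scale, a list of three; "turn": the turn about the tool's z as a fraction of full scale. In form: [{"grip": grip, "travel": [tx, ty, tz], "turn": turn}, ...]. A call has 1 to 10 rows; each row shifts and turns the commanded pose from where the row before left it, along the tool's axes as they then stand; what a row does not reach is not made up. Full scale, the value 1, is 30 cm for a shift and 90 degrees for a turn. A row lasts 1/10 s, in which the tool goes at most 50 mm and 8.59 degrees, less where a joint would pass 70% of its speed; a pose out of reach is approached as far as the arm can. A call with a number of a shift or a turn outside -1 to 1 is refused whole. A call with a gripper value outside its range is refused whole. The fingers move at their own pace and stop on an object; "force" is the grip in N (left out, the last holds). Time passes only in rows, so rows that do not move let the fingers close. It gives the time, the measured TCP pose, the force, the opening and the grip force at its end, in the units of the state.
- robot.read_state(): the state, without advancing time (a new reading comes with each control period).
- optics.snapshot(name): name is "scene" or "side" or "wrist"; returns the picture (400x640x3 uint8, red, green, blue); there is no depth.
- optics.camera_params(name): a dict with "K" (3x3 intrinsics, pixels), "D" ([k1, k2, p1, p2, k3] as OpenCV has them; the pictures are not rectified), "extrinsics" (4x4, takes a point from camera to world coordinates). Camera axes: x right, y up, looking along -z (the intrinsics and any distortion apply to the point x, -y, -z); pixel columns grow to the right and rows downward; lengths in m; the calibration is good to about 2 mm. A picture is of the moment at which its call begins: read the wrist's pose just before it. camera_params takes no time and is no camera call; for the wrist camera it gives the pose at the moment of the call.
- job.close_job(): hands the job in; it is judged then, once.
The state is a dict: "clock": time; "joints": joint angles; "qvel": joint speeds; "joint_torque": joint torques, N m; "tcp_pos": TCP position; "orientation": TCP orientation; "ft_force": force on the tool from outside, world axes, zero at the start; "ft_torque": the same for the moment, N m; "gripper_width": finger opening in m; "grasp_force": force on a finger pad.
Only numpy, scipy, OpenCV 4.12 (cv2) and the standard library are available. Lean on these libraries where they do the work, as an engineer would, in place of code of your own. Each camera call takes 0.05 s, during which the arm holds its last target. There are 200 camera calls.

TASK

First stop the tumbler by raising the red lever on its control head all the way up. Then gather every copper casting onto the aluminium tray, and by the tray's handle tip it over the black tub so that they slide in, put the empty tray back flat in the middle of its grey mat, and last of all push the lever all the way down again. All the castings must end up in the tub, and the other things on the bench must be left where they are.

Things in the scene. Friction and masses are not known exactly. Their poses are not given: they have to be found in the camera images.
- tumbler: Vibratory tumbler fixed to the bench: grey base plate 240 x 360 x 20 mm, open black round tub, blue control head. Origin under the centre of the tub at bench height; z up. In its frame the control head (85 x 60 mm, top 120 mm above the bench) is centred at x +30, y -160 mm; the lever sticks out of the head towards -x.
- tub_in (a point): Centre of the tub's inner floor, 26 mm above the bench. The tub is round, 165 mm across inside at the floor and 180 mm at the rim, 5 mm wall; the rim is 90 mm above the bench.
- tub_rim (a point): Centre of the tub's mouth, at rim height (90 mm above the bench).
- run_lever (a joint): Run lever of the tumbler, in rad: 0 = fully down (running), 0.95 = fully up (stopped). Turns about the tumbler's y through lever_pivot; stays where it is left (about 1.5 N at the tip moves it). At 0 the arm points 0.35 rad below the level, towards the tumbler's -x; at 0.95 it points 0.60 rad above it.
- lever_pivot (a point): Pivot of the run lever, on the front of the control head, 85 mm above the bench; axes as the tumbler's.
- lever_tip (a point): Centre of the lever's red cylindrical grip: 20 mm across, 24 mm long with its length along the tumbler's y, 80 mm from lever_pivot; free on all sides, can be pinched from above by its two end faces.
- bricks: Two firebricks end to end (one white, one red-brown), fixed: together 80 mm (x) x 230 mm (y) x 30 mm high. Origin at the centre of the underside.
- mat: Grey heat mat lying on the bench, fixed: 200 mm (its x) x 140 mm (its y) x 6 mm thick. Origin at the centre of its underside.
- tray: Aluminium tray, loose, 220 g. Pan 130 mm (x) x 120 mm (y), floor 4 mm; origin under the pan's centre. Its +x end is open (the lip); walls 4 mm thick, tops 16 mm up at both y sides, 28 mm at the back (-x). Wooden handle x -63 to -163 mm, 20 mm wide (y), 16 mm high, centre line 28 mm up; hold it firmly (100 N) when loaded. Castings start to slide at 0.45 to 0.65 rad of tilt.
- tray_grip (a point): Middle of the tray's handle, x -105, z +28 mm in the tray's frame; axes as the tray's.
- tray_lip (a point): Middle of the tray's open edge, x +65, z +4 mm (floor level) in the tray's frame.
- casting1: Loose cast copper block with rounded edges and a small brass disc on top, 28 mm (x) x 20 mm (y) x 14 mm (z), about 55 g; origin at the centre of its underside. Starts lying on the firebricks, its length roughly along the row. May be absent (None from the start).
- casting2: Loose cast copper block with rounded edges and a small brass disc on top, 28 mm (x) x 20 mm (y) x 14 mm (z), about 55 g; origin at the centre of its underside. Starts lying on the firebricks, its length roughly along the row. May be absent (None from the start).
- casting3: Loose cast copper block with rounded edges and a small brass disc on top, 28 mm (x) x 20 mm (y) x 14 mm (z), about 55 g; origin at the centre of its underside. Starts lying on the firebricks, its length roughly along the row. May be absent (None from the start).
- casting4: Loose cast copper block with rounded edges and a small brass disc on top, 28 mm (x) x 20 mm (y) x 14 mm (z), about 55 g; origin at the centre of its underside. Starts lying on the firebricks, its length roughly along the row. May be absent (None from the start).
- casting5: Loose cast copper block with rounded edges and a small brass disc on top, 28 mm (x) x 20 mm (y) x 14 mm (z), about 55 g; origin at the centre of its underside. Starts lying on the firebricks, its length roughly along the row. May be absent (None from the start).
- casting6: Loose cast copper block with rounded edges and a small brass disc on top, 28 mm (x) x 20 mm (y) x 14 mm (z), about 55 g; origin at the centre of its underside. Starts lying on the bench beside the firebricks, right of them. May be absent (None from the start).
- glue_bottle: Bystander, loose, to be left alone: white glue bottle with a red nozzle, 60 mm across, 190 mm tall; origin at the centre of its underside.
- flux_cone: Bystander, loose, to be left alone: white plaster flux cone, 52 mm across the foot, 120 mm tall; origin at the centre of its underside.
- brass_bowl: Bystander, loose, to be left alone: spun brass bowl, 150 mm across, 60 mm tall; origin at the centre of its underside.
- flux_tin: Bystander, loose, to be left alone: small aluminium tin, 36 mm across, 20 mm tall, standing between the mat and the control head; origin at the centre of its underside.
- brick_lump: Bystander, loose, to be left alone: rough white brick offcut, 60 x 50 x 35 mm; origin at the centre of its underside.
- tweezers: Bystander, loose, to be left alone: steel tweezers with a black grip, 140 mm long, 9 mm tall; origin at the centre of its underside.

How it is judged:
On the way, in this order (a step that is already met when the one before it is completed fails the run):
1. the lever is fully up (above 0.8 rad) (value of joint run_lever above 0.8 rad), for 0.2 s.
2. every casting lies in the tray at once, let go, with the lever still up (value of joint run_lever above 0.8 rad and x of casting1 in the frame of tray between -0.063 and 0.07 m and y of casting1 in the frame of tray between -0.058 and 0.058 m and z of casting1 in the frame of tray between -0.004 and 0.04 m and contact force between each of casting1, casting2, casting3, casting4, casting5, casting6 and the fingers below 0.5 N and linear speed of each of casting1, casting2, casting3, casting4, casting5, casting6 below 0.05 m/s and x of casting2 in the frame of tray between -0.063 and 0.07 m and y of casting2 in the frame of tray between -0.058 and 0.058 m and z of casting2 in the frame of tray between -0.004 and 0.04 m and x of casting3 in the frame of tray between -0.063 and 0.07 m and y of casting3 in the frame of tray between -0.058 and 0.058 m and z of casting3 in the frame of tray between -0.004 and 0.04 m and x of casting4 in the frame of tray between -0.063 and 0.07 m and y of casting4 in the frame of tray between -0.058 and 0.058 m and z of casting4 in the frame of tray between -0.004 and 0.04 m and x of casting5 in the frame of tray between -0.063 and 0.07 m and y of casting5 in the frame of tray between -0.058 and 0.058 m and z of casting5 in the frame of tray between -0.004 and 0.04 m and x of casting6 in the frame of tray between -0.063 and 0.07 m and y of casting6 in the frame of tray between -0.058 and 0.058 m and z of casting6 in the frame of tray between -0.004 and 0.04 m), for 0.3 s.
3. the tray is tipped (over 0.4 rad) with its lip over the tub and castings are landing in it, lever up (value of joint run_lever above 0.8 rad and angle between tray's own z axis and vertical above 0.4 rad and horizontal distance between tray_lip and tub_in below 0.13 m and ((horizontal distance between casting1 and tub_in below 0.088 m and z of casting1 in the frame of tub_in between -0.005 and 0.055 m) or (horizontal distance between casting2 and tub_in below 0.088 m and z of casting2 in the frame of tub_in between -0.005 and 0.055 m) or (horizontal distance between casting3 and tub_in below 0.088 m and z of casting3 in the frame of tub_in between -0.005 and 0.055 m) or (horizontal distance between casting4 and tub_in below 0.088 m and z of casting4 in the frame of tub_in between -0.005 and 0.055 m) or (horizontal distance between casting5 and tub_in below 0.088 m and z of casting5 in the frame of tub_in between -0.005 and 0.055 m) or (horizontal distance between casting6 and tub_in below 0.088 m and z of casting6 in the frame of tub_in between -0.005 and 0.055 m))), for 0.1 s.
4. every casting is in the tub and the tray is back flat on its mat, let go, with the lever still up (value of joint run_lever above 0.8 rad and horizontal distance between each of casting1, casting2, casting3, casting4, casting5, casting6 and tub_in below 0.088 m and z of casting1 in the frame of tub_in between -0.005 and 0.055 m and linear speed of each of casting1, casting2, casting3, casting4, casting5, casting6 below 0.05 m/s and z of casting2 in the frame of tub_in between -0.005 and 0.055 m and z of casting3 in the frame of tub_in between -0.005 and 0.055 m and z of casting4 in the frame of tub_in between -0.005 and 0.055 m and z of casting5 in the frame of tub_in between -0.005 and 0.055 m and z of casting6 in the frame of tub_in between -0.005 and 0.055 m and horizontal distance between tray and mat below 0.035 m and z of tray in the frame of mat below 0.012 m and angle between tray's own z axis and vertical below 0.06 rad and contact force between tray and the fingers below 0.5 N and linear speed of tray below 0.03 m/s), for 0.3 s.
At the end, for the whole second after the job is handed in: Lever fully down (below 0.1 rad); every casting at rest in the tub (within 88 mm of its axis and below the rim); the tray let go, at rest, flat on the mat with its pan centred within 35 mm of the mat's centre (value of joint run_lever below 0.1 rad and horizontal distance between each of casting1, casting2, casting3, casting4, casting5, casting6 and tub_in below 0.088 m and z of casting1 in the frame of tub_in between -0.005 and 0.055 m and linear speed of each of casting1, casting2, casting3, casting4, casting5, casting6 below 0.05 m/s and z of casting2 in the frame of tub_in between -0.005 and 0.055 m and z of casting3 in the frame of tub_in between -0.005 and 0.055 m and z of casting4 in the frame of tub_in between -0.005 and 0.055 m and z of casting5 in the frame of tub_in between -0.005 and 0.055 m and z of casting6 in the frame of tub_in between -0.005 and 0.055 m and horizontal distance between tray and mat below 0.035 m and z of tray in the frame of mat below 0.012 m and angle between tray's own z axis and vertical below 0.06 rad and contact force between tray and the fingers below 0.5 N and linear speed of tray below 0.03 m/s); the robot touches nothing.
It fails at once if one of the bystanders (bottle, cone, bowl, tin, brick offcut, tweezers) is moved by more than 4 cm (distance of any of glue_bottle, flux_cone, brass_bowl, flux_tin, brick_lump, tweezers from where it was at the start of the episode above 0.04 m).
Of casting1, casting2, casting3, casting4, casting5, casting6 only 4 to 6 are there at a start; the rules pass over those that are not, and their reading is None.
At some moment in a run one of casting1, casting2, casting3, casting4, casting5, casting6, tray may be knocked a few centimetres aside while the robot is not near it.
It also fails if it takes over 208 s, if anything falls off the work surface, if the arm or the gripper's body presses on something with over 40 N, if the wrist force passes 120 N, or if a joint passes its speed limit or range.

## Working session

There is one attempt and no reset: what is moved stays moved. The work goes in short steps, Python scripts to look and compute and a tool call to move; the robot and the scene stay as the last step left them, time stands still between calls to the robot, and variables do not carry over. Pictures are saved under pics/ and viewed, at most 14 in all, crops included, and the job is handed in when it is done.

Besides the shell and the picture viewer there is one more tool, called in YAML: its name, and indented under it one key for each argument. step_arm: Moves the arm, as the interface text tells. Shift numbers are shares of 30 cm and turn numbers shares of 90 degrees, none past 1 either way. Its arguments: {"type":"object","properties":{"steps":{"type":"array"},"force":{"type":"number"}},"required":["steps"]}

```bash
mkdir -p pics; ls
python3 - <<'E'
from bench import robot, optics, job
import cv2
s=robot.read_state(); print(s); print(robot.nose_length)
for n in ["scene","side"]:
    im=optics.snapshot(n); cv2.imwrite(f"pics/{n}0.png",im[:,:,::-1])
    p=optics.camera_params(n); print(n,p["K"],p["D"],p["extrinsics"])
im=optics.snapshot("wrist"); cv2.imwrite("pics/wrist0.png",im[:,:,::-1]); print(optics.camera_params("wrist"))
E
```

```text
pics
{'clock': 0.0, 'joints': array([-1.34402518,  0.39918658,  0.04502748,  1.53790185, -0.01870983,
        1.20688069, -0.05067411]), 'qvel': array([ 0.00140125, -0.00035447, -0.00106202, -0.00106017,  0.00019061,
        0.00087933, -0.00154297]), 'joint_torque': array([ 4.56452949e-05, -4.75121570e+01,  1.36502221e+00, -2.54216570e+01,
        1.17411447e-02,  9.53372510e-03,  1.55689616e-06]), 'tcp_pos': array([0.20780148, 0.61524198, 0.24425708]), 'orientation': array([ 1.62097117e-01,  9.86774325e-01, -9.72624086e-04, -9.72453870e-05]), 'ft_force': array([0.62877229, 0.19654023, 0.48907836]), 'ft_torque': array([-0.0008426 ,  0.05721273, -0.00881632]), 'grasp_force': 0.0, 'gripper_width': 0.08559332183838031}
0.014
scene [[466.88970764   0.         321.8974622 ]
 [  0.         466.88970764 197.77791755]
 [  0.           0.           1.        ]] [0.03203385 0.         0.         0.         0.        ] [[ 0.8771552  -0.4179618   0.23644595  0.85610844]
 [ 0.47998245  0.74804419 -0.45830857 -0.55846393]
 [ 0.01468345  0.51549765  0.85676518  1.05043972]
 [ 0.          0.       
[... 226 characters left out ...]
.95985062  0.20979423 -0.18620733  0.4279687 ]
 [-0.28047969  0.70776817 -0.64837903 -0.72824642]
 [-0.00423455  0.67457439  0.73819473  0.84435372]
 [ 0.          0.          0.          1.        ]]
{'K': array([[350.85078105,   0.        , 312.4316811 ],
       [  0.        , 350.85078105, 200.59773724],
       [  0.        ,   0.        ,   1.        ]]), 'D': array([-0.06678768,  0.        ,  0.        ,  0.        ,  0.        ]), 'extrinsics': array([[ 0.3202625 , -0.9124192 , -0.25480017,  0.14270131],
       [ 0.94732525,  0.30771852,  0.08879297,  0.63926905],
       [-0.00260968, -0.26981569,  0.96290845,  0.37362444],
       [ 0.        ,  0.        ,  0.        ,  1.        ]])}
```

View pics/scene0.png

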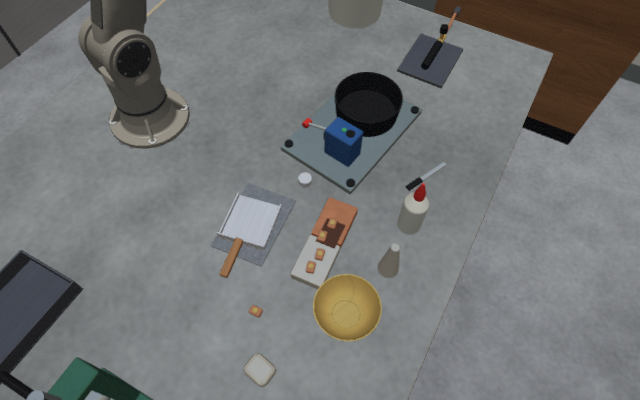

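View pics/side0.png

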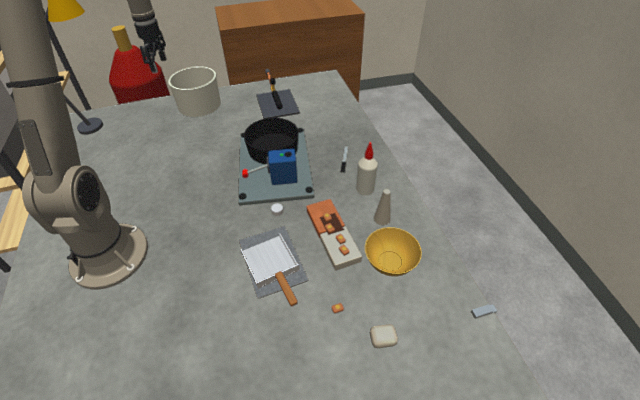

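The scene view shows the tumbler with its tub at (368,98), the red lever grip at (307,122) and the tray at (250,220) with its handle end at (228,272). There are 4 castings on the bricks, at (332,223), (322,236), (320,254) and (311,267), and one on the bench at (256,311). The side view shows the same five.

```bash
cat > h.py <<'E'
from bench import robot, optics, job
import cv2, numpy as np
from scipy.spatial.transform import Rotation as R
def ray(n,uv,P=None):
    P=P or optics.camera_params(n); K,D,T=[np.array(P[k]) for k in("K","D","extrinsics")]
    q=cv2.undistortPoints(np.array(uv,float).reshape(-1,1,2),K,D)[:,0]
    d=np.c_[q[:,0],-q[:,1],-np.ones(len(q))]@T[:3,:3].T
    return T[:3,3],d
def onz(n,uv,z,P=None):
    o,d=ray(n,uv,P); return o+d*((z-o[2])/d[:,2])[:,None]
def tri(u1,u2,n1="scene",n2="side"):
    o1,d1=ray(n1,u1);o2,d2=ray(n2,u2); d1=d1[0]/np.linalg.norm(d1);d2=d2[0]/np.linalg.norm(d2)
    s=np.linalg.lstsq(np.c_[d1,-d2],o2-o1,rcond=None)[0]
    a,b=o1+d1*s[0],o2+d2*s[1]; return (a+b)/2,np.linalg.norm(a-b)
def proj(n,p,P=None):
    P=P or optics.camera_params(n); T=np.linalg.inv(P["extrinsics"]); c=np.atleast_2d(p)@T[:3,:3].T+T[:3,3]
    return cv2.projectPoints(c*[1,-1,-1],np.zeros(3),np.zeros(3),np.array(P["K"]),np.array(P["D"]))[0][:,0]
def blobs(im,lo,hi,amin=15,box=None):
    h=cv2.cvtColor(im,cv2.COLOR_RGB2HSV); m=cv2.inRange(h,np.array(lo),np.array(hi))
    if box: b=np.zeros_like(m);x0,y0,x1,y1=box;b[y0:y1,x0:x1]=1;m=m*b
    n,l,s,c=cv2.connectedComponentsWithStats(m)
    return m,[(c[i].round(1),s[i][4],s[i][:4],cv2.minAreaRect(np.argwhere(l==i)[:,::-1].astype(np.float32))) for i in range(1,n) if s[i][4]>=amin]
E
python3 - <<'E'
from h import *
for n,box in(("scene",(180,50,420,350)),("side",(200,110,420,330))):
    im=cv2.imread(f"pics/{n}0.png")[:,:,::-1].copy()
    hsv=cv2.cvtColor(im,cv2.COLOR_RGB2HSV)
    print(n)
    for name,lo,hi in (("red",(0,180,120),(6,255,255)),("red2",(172,180,120),(180,255,255)),("copper",(8,90,150),(22,255,255)),("blue",(100,120,40),(125,255,255)),("wood",(5,120,60),(15,255,200)),("dark",(0,0,0),(180,255,38))):
        for b in blobs(im,lo,hi,15,box)[1]: print(name,b[0],b[1],b[2])
pts=[(332,223),(322,236),(320,254),(311,267),(256,311)]
im=cv2.imread("pics/scene0.png")[:,:,::-1].copy();h=cv2.cvtColor(im,cv2.COLOR_RGB2HSV)
for u,v in pts: print(h[v,u])
c=im[50:350,180:420]; cv2.imwrite("pics/c1.png",cv2.resize(c[50:290],(720,720),interpolation=cv2.INTER_CUBIC)[:600,:,::-1])
E
```

```text
scene
red [306.7 121.7] 30 [303 119   9   7]
copper [334.5 216.7] 872 [312 198  45  46]
copper [232.7 253.6] 86 [224 239  16  36]
copper [319.4 253.3] 55 [316 249   8  10]
copper [310.3 266. ] 61 [307 261   8  11]
copper [334. 277.] 17 [328 275  14   6]
copper [364.8 281.7] 38 [351 275  27  19]
copper [346.4 306.6] 1597 [321 281  51  54]
copper [254.8 310.2] 64 [249 306  12   9]
blue [342.6 141.1] 1265 [325 117  39  49]
wood [335.2 218.8] 981 [312 198  45  48]
wood [231.2 257.4] 263 [220 239  23  38]
wood [319.8 256.8] 19 [316 252   8   8]
wood [256.4 312.8] 26 [250 309  12   7]
dark [368.4 102.1] 3227 [336  72  66  65]
dark [414.3 109.6] 34 [411 107   7   6]
dark [350.2 133.4] 38 [347 131   8   6]
dark [288.6 143.5] 33 [286 141   7   6]
dark [413.1 183.9] 68 [406 178  14  12]
dark [350.2 182.8] 43 [347 180   8   7]
side
red [369.1 151.2] 64 [366 143   7  15]
red [244.6 172. ] 25 [243 169   5   7]
copper [322.4 212.6] 543 [307 199  38  33]
copper [329.3 227. ] 40 [326 223   8   8]
copper [390.2 249.9] 1797 [365 227  55  47]
copper [340.1 237.7] 45 [336 234   9   8]
copper [343.6 248.9] 50 [339 245  10   9]
copper [285.8 287.6] 231 [275 272  22  32]
copper [337.3 307.1] 68 [332 303  12   9]
blue [282.2 166.2] 860 [267 148  30  37]
wood [324.  216.3] 778 [307 200  37  37]
wood [340.  239.3] 37 [336 235   9   9]
wood [343.7 250.3] 41 [339 245  10  10]
wood [285.8 288.4] 273 [275 272  22  34]
wood [337.1 308.3] 55 [332 304  11   9]
dark [269.7 136.5] 1473 [242 117  60  47]
dark [342.7 166.8] 19 [341 163   4   9]
dark [308.5 189.5] 15 [306 188   6   4]
dark [241.8 196.1] 17 [240 194   5   5]
[ 23 121 173]
[ 22 124 160]
[ 23 118 171]
[ 23 123 159]
[ 22 121 165]
```

View pics/c1.png

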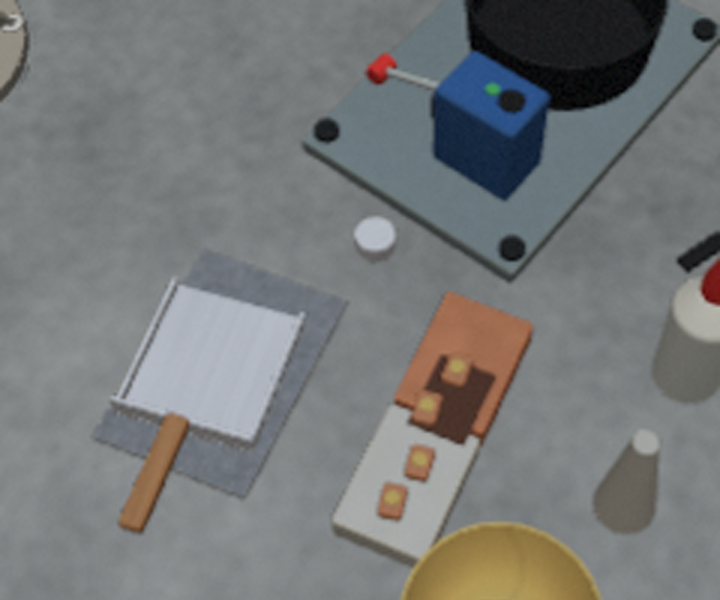

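The crop shows the castings' brass discs at crop (457,368), (428,405), (420,459) and (392,497), where full pixel = crop/3 + (180,100). The tray lip runs (177,285)–(303,318) and the mat corners are (207,250), (347,298), (243,497) and (95,437). The handle runs from (175,420) to (132,528).

Run:
```python
from h import *
np.set_printoptions(precision=4,suppress=True)
I={n:cv2.imread(f"pics/{n}0.png")[:,:,::-1].copy() for n in("scene","side")}
for n,box in(("scene",(200,190,360,330)),("side",(300,190,360,320))):
    for b in blobs(I[n],(19,100,120),(28,150,255),4,box)[1]:
        z=.044 if (b[0][1]<290) else .0145
        print(n,"disc",b[0],b[1],onz(n,[b[0]],z)[0])
print("lever",tri((306.7,121.7),(244.6,172.)), )
f=onz("scene",[(414.3,109.6),(288.6,143.5),(350.2,182.8)],.026); print("feet",f,[np.linalg.norm(f[i]-f[i-1]) for i in range(3)])
for n in I:
    m,_=blobs(I[n],(0,0,0),(180,255,38),1000); 
    c=max(cv2.findContours(m,0,1)[0],key=cv2.contourArea); top=onz(n,c[:,0],.09)
cr=lambda l:[(x/3+180,y/3+100) for x,y in l]
M=onz("scene",cr([(207,250),(347,298),(243,497),(95,437)]),.006); print("mat",M,M.mean(0),[np.linalg.norm(M[i]-M[i-1]) for i in range(4)])
L=onz("scene",cr([(177,285),(303,318)]),.02);print("lip (wall tops)",L, np.linalg.norm(L[0]-L[1]))
H=onz("scene",cr([(176,418),(132,528)]),.042);print("handle",H,np.linalg.norm(H[0]-H[1]))
B=onz("scene",cr([(448,293),(532,325),(432,562),(333,522)]),.03);print("bricks",B,B.mean(0),[np.linalg.norm(B[i]-B[i-1]) for i in range(4)])
print("tin",onz("scene",cr([(376,233)]),.02)," lump",onz("scene",[(260,369)],.03),"cone",onz("scene",cr([(646,440)]),.12))
```

```text
scene disc [332.  221.5] 16 [ 0.6323 -0.0674  0.044 ]
scene disc [321.9 234.5] 15 [ 0.6278 -0.1104  0.044 ]
scene disc [319.2 252.5] 18 [ 0.6448 -0.1548  0.044 ]
scene disc [310.1 265.6] 17 [ 0.6424 -0.1939  0.044 ]
scene disc [338.5 303.2] 2249 [ 0.7378 -0.2317  0.0145]
scene disc [254.8 309.8] 20 [ 0.5796 -0.3365  0.0145]
lever (array([0.4292, 0.1648, 0.0609]), np.float64(0.0018158132684594377))
feet [[0.6639 0.3811 0.026 ]
 [0.4099 0.0976 0.026 ]
 [0.616  0.0657 0.026 ]] [np.float64(0.3189619023863202), np.float64(0.3805633315825462), np.float64(0.20857752598816184)]
mat [[ 0.3777 -0.0548  0.006 ]
 [ 0.5105 -0.0372  0.006 ]
 [ 0.5316 -0.2372  0.006 ]
 [ 0.3981 -0.2511  0.006 ]] [ 0.4545 -0.1451  0.006 ] [np.float64(0.19734923265654053), np.float64(0.13400542948177102), np.float64(0.20110743546022924), np.float64(0.134216533575873)]
lip (wall tops) [[ 0.3814 -0.1041  0.02  ]
 [ 0.4926 -0.0794  0.02  ]] 0.11391656261633781
handle [[ 0.4601 -0.2172  0.042 ]
 [ 0.4829 -0.3102  0.042 ]] 0.09582633759549845
bricks [[ 0.5909 -0.0031  0.03  ]
 [ 0.6673  0.0037  0.03  ]
 [ 0.6933 -0.2197  0.03  ]
 [ 0.6109 -0.2285  0.03  ]] [ 0.6406 -0.1119  0.03  ] [np.float64(0.22629715412290097), np.float64(0.07674068341145837), np.float64(0.22497449891602617), np.float64(0.08282986586905895)]
tin [[0.5037 0.0258 0.02  ]]  lump [[ 0.6615 -0.4396  0.03  ]] cone [[ 0.7999 -0.0919  0.12  ]]
```

```bash
cat >> h.py <<'E'
np.set_printoptions(precision=4,suppress=True)
def yawy(Rm): return np.degrees(np.arctan2(Rm[1,1],Rm[0,1]))
def plan(x,y,z,yaw=None):
    """tool-axes travel (after the turn) and turn, in full-scale units"""
    s=robot.read_state(); Rm=R.from_quat(s["orientation"]).as_matrix(); a=yawy(Rm)
    t=0 if yaw is None else (yaw-a+90)%180-90
    R2=R.from_euler("z",t,degrees=True).as_matrix()@Rm
    d=R2.T@(np.array([x,y,z])-s["tcp_pos"])
    print("at",s["tcp_pos"],"yaw %.1f j7 %.2f t %.1f w %.3f"%(a,s["joints"][6],s["clock"],s["gripper_width"]),"| turn %.3f travel"%(-t/90),d/.3,"rows>=%d"%np.ceil(max(abs(d).max()/.045,0)))
E
python3 - <<'E'
from h import *
plan(.429,.165,.16,81.2)
n="scene"; im=cv2.imread("pics/scene0.png")[:,:,::-1].copy()
m,b=blobs(im,(0,0,0),(180,255,60),1000); print([(x[0],x[1],x[2]) for x in b])
c=max(cv2.findContours(m,0,1)[0],key=cv2.contourArea)[:,0]
# outer rim: upper half of outline on plane z=.09
w=onz(n,c,.09)[:,:2]; sel=c[:,1]<100
A=np.c_[2*w[sel],np.ones(sel.sum())]; s=np.linalg.lstsq(A,(w[sel]**2).sum(1),rcond=None)[0]; print("tub",s[:2],np.sqrt(s[2]+s[:2]@s[:2]))
E
```

```text
at [0.2079 0.6154 0.2445] yaw 71.3 j7 -0.05 t 0.1 w 0.086 | turn -0.110 travel [-0.958  -1.3704  0.2838] rows>=10
[(array([133.4,  61.2]), np.int32(1365), array([109,  35,  51,  63], dtype=int32)), (array([367.7, 104.6]), np.int32(3482), array([335,  72,  67,  94], dtype=int32)), (array([ 34.3, 340.4]), np.int32(1820), array([  0, 282,  83, 117], dtype=int32))]
tub [0.5453 0.3061] 0.09150139234140109
```

step_arm:
  steps:
    - {"grip": 0, "travel": [0, 0, 0], "turn": -0.055}
    - {"grip": 0, "travel": [0, 0, 0], "turn": -0.055}
    - {"grip": 0, "travel": [-0.08, -0.114, 0], "turn": 0}
    - {"grip": 0, "travel": [-0.08, -0.114, 0], "turn": 0}
    - {"grip": 0, "travel": [-0.08, -0.114, 0], "turn": 0}
    - {"grip": 0, "travel": [-0.08, -0.114, 0], "turn": 0}
    - {"grip": 0, "travel": [-0.08, -0.114, 0], "turn": 0}
    - {"grip": 0, "travel": [-0.08, -0.114, 0], "turn": 0}
    - {"grip": 0, "travel": [-0.08, -0.114, 0], "turn": 0}
    - {"grip": 0, "travel": [-0.08, -0.114, 0], "turn": 0}
  force: 40

```text
clock: 1.15
tcp_pos: [0.3565, 0.3144, 0.2452]
orientation: [0.076, 0.997, 0.0, -0.0]
ft_force: [0.7, -0.8, 0.1]
gripper_width: 0.0855
grasp_force: 0.0
```

Run:
```python
from h import *
plan(.429,.165,.16,81.2)
```

```text
at [0.3565 0.3144 0.2452] yaw 81.2 j7 0.62 t 1.1 w 0.086 | turn 0.000 travel [-0.315  -0.4552  0.284 ] rows>=4
```

step_arm:
  steps:
    - {"grip": 0, "travel": [-0.079, -0.114, 0], "turn": 0}
    - {"grip": 0, "travel": [-0.079, -0.114, 0], "turn": 0}
    - {"grip": 0, "travel": [-0.079, -0.114, 0], "turn": 0}
    - {"grip": 0, "travel": [-0.078, -0.113, 0], "turn": 0}
    - {"grip": 0.3, "travel": [0, 0, 0.14], "turn": 0}
    - {"grip": 0.3, "travel": [0, 0, 0.14], "turn": 0}
    - {"grip": 0.3, "travel": [0, 0, 0], "turn": 0}

```text
clock: 1.85
tcp_pos: [0.4246, 0.1646, 0.1569]
orientation: [0.077, 0.997, -0.003, -0.005]
ft_force: [-0.9, -0.5, -0.5]
gripper_width: 0.0598
grasp_force: 0.0
```

Run:
```python
from h import *
plan(.429,.165,.0525,81.2)
P=optics.camera_params("wrist");im=optics.snapshot("wrist"); cv2.imwrite("pics/w1.png",im[:,:,::-1])
for lo,hi in(((0,180,80),(6,255,255)),((172,180,80),(180,255,255))):
    for b in blobs(im,lo,hi,30)[1]: print(b[0],b[1],onz("wrist",[b[0]],.0576,P))
```

```text
at [0.4246 0.1646 0.1569] yaw 81.2 j7 1.02 t 1.9 w 0.060 | turn -0.000 travel [-0.0172  0.0062  0.3479] rows>=3
[313.5 214.9] 894 [[0.4289 0.1654 0.0576]]
```

View pics/w1.png

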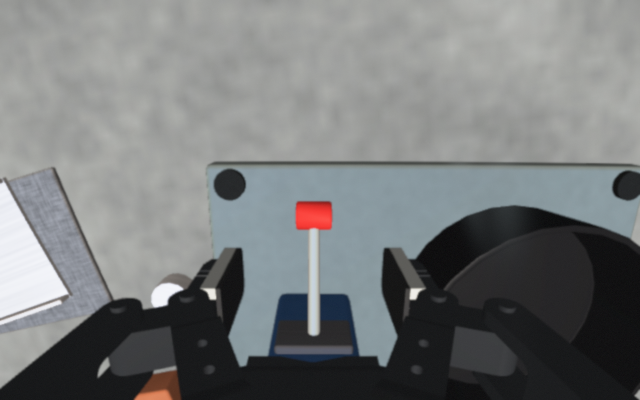

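The wrist view shows the red grip at (313,215), between the open fingers, so its position is confirmed at (0.429, 0.165).

step_arm:
  steps:
    - {"grip": 0.3, "travel": [-0.014, 0.003, 0.116], "turn": 0}
    - {"grip": 0.3, "travel": [0, 0, 0.116], "turn": 0}
    - {"grip": 0.3, "travel": [0, 0, 0.116], "turn": 0}
    - {"grip": 0.3, "travel": [0, 0, 0], "turn": 0}
    - {"grip": 1, "travel": [0, 0, 0], "turn": 0}
    - {"grip": 1, "travel": [0, 0, 0], "turn": 0}
    - {"grip": 1, "travel": [0, 0, 0], "turn": 0}
    - {"grip": 1, "travel": [0, 0, 0], "turn": 0}
  force: 50

```text
clock: 2.7
tcp_pos: [0.4345, 0.1634, 0.0592]
orientation: [0.077, 0.997, -0.002, 0.001]
ft_force: [-0.4, -10.2, 4.7]
gripper_width: 0.0222
grasp_force: 49.3
```

Run:
```python
from h import *
s=robot.read_state();print(s["tcp_pos"],s["gripper_width"],s["grasp_force"],s["ft_force"])
a=np.linspace(-.35,.62,10); p=np.c_[-.08*np.cos(a),.08*np.sin(a)]; d=np.diff(p,axis=0)/.3
print(np.c_[-d[:,0],-d[:,1]])  # tool x = -tumbler x, tool z = -z
```

```text
[0.4345 0.1634 0.0592] 0.022172520389258224 49.25528347492218 [ -0.4086 -10.1685   4.7447]
[[ 0.0084 -0.0275]
 [ 0.0054 -0.0282]
 [ 0.0023 -0.0286]
 [-0.0008 -0.0287]
 [-0.0039 -0.0285]
 [-0.0069 -0.0279]
 [-0.0099 -0.027 ]
 [-0.0127 -0.0258]
 [-0.0154 -0.0242]]
```

step_arm:
  steps:
    - {"grip": 1, "travel": [0.008, 0, -0.027], "turn": 0}
    - {"grip": 1, "travel": [0.005, 0, -0.028], "turn": 0}
    - {"grip": 1, "travel": [0.002, 0, -0.029], "turn": 0}
    - {"grip": 1, "travel": [-0.001, 0, -0.029], "turn": 0}
    - {"grip": 1, "travel": [-0.004, 0, -0.028], "turn": 0}
    - {"grip": 1, "travel": [-0.007, 0, -0.028], "turn": 0}
    - {"grip": 1, "travel": [-0.01, 0, -0.027], "turn": 0}
    - {"grip": 1, "travel": [-0.013, 0, -0.026], "turn": 0}
    - {"grip": 1, "travel": [-0.015, 0, -0.024], "turn": 0}
    - {"grip": 1, "travel": [0, 0, 0], "turn": 0}

```text
clock: 3.7
tcp_pos: [0.4438, 0.1618, 0.1321]
orientation: [0.078, 0.997, -0.002, 0.0]
ft_force: [1.7, -6.6, -5.0]
gripper_width: 0.023
grasp_force: 49.8
```

Run:
```python
from h import *
s=robot.read_state();print(s["tcp_pos"],s["ft_force"])
u=[]
for n in("scene","side"):
    im=optics.snapshot(n)
    for b in blobs(im,(0,180,100),(6,255,255),8,(200,100,340,200))[1]: print(n,b[0],b[1]); u.append(b[0])
if len(u)==2: print(tri(*u))
```

```text
[0.4438 0.1618 0.1321] [ 1.6535 -6.5947 -4.9958]
scene [312.6 104.8] 13
```

step_arm:
  steps:
    - {"grip": 1, "travel": [-0.01, 0, -0.012], "turn": 0}
    - {"grip": 1, "travel": [0, 0, 0], "turn": 0}
    - {"grip": 0.3, "travel": [0, 0, 0], "turn": 0}
    - {"grip": 0.3, "travel": [0, 0, 0], "turn": 0}
    - {"grip": 0.3, "travel": [0, 0, -0.12], "turn": 0}
    - {"grip": 0.3, "travel": [0, 0, -0.12], "turn": 0}
    - {"grip": 0.3, "travel": [0, -0.14, 0], "turn": 0}
    - {"grip": 0.3, "travel": [0, -0.14, 0], "turn": 0}
    - {"grip": 0.3, "travel": [0, -0.14, 0], "turn": 0}
    - {"grip": 0.3, "travel": [0, -0.14, 0], "turn": 0}

```text
clock: 4.8
tcp_pos: [0.4214, -0.0018, 0.208]
orientation: [0.076, 0.997, 0.001, 0.002]
ft_force: [0.9, -0.8, -0.2]
gripper_width: 0.0596
grasp_force: 0.0
```

Run:
```python
from h import *
I={}
for n in("scene","side"):
    im=optics.snapshot(n); I[n]=im; cv2.imwrite(f"pics/{n}1.png",im[:,:,::-1])
    u=[b[0] for b in blobs(im,(0,180,100),(6,255,255),8,(200,90,340,200))[1]]; print(n,u); I[n+"u"]=u
    for b in blobs(im,(19,100,120),(28,150,255),4,(200,190,360,330) if n=="scene" else (300,190,360,320))[1]:
        z=.044 if b[0][1]<290 else .0145
        if b[1]<100: print(n,"disc",b[0],b[1],onz(n,[b[0]],z)[0])
try: print(tri(I["sceneu"][0],I["sideu"][0]))
except Exception as e: print(e)
plan(.633,-.068,.2,-6)
```

```text
scene [array([309.3, 106. ])]
scene disc [332.  221.5] 16 [ 0.6323 -0.0674  0.044 ]
scene disc [321.9 234.4] 17 [ 0.6276 -0.1102  0.044 ]
scene disc [319.2 252.6] 16 [ 0.645 -0.155  0.044]
scene disc [310.1 265.6] 17 [ 0.6424 -0.1939  0.044 ]
scene disc [254.8 309.8] 20 [ 0.5796 -0.3365  0.0145]
side [array([245.7, 154.5])]
(array([0.4427, 0.1571, 0.1367]), np.float64(0.0004295472088449967))
at [ 0.4205 -0.0059  0.2078] yaw 80.7 j7 1.33 t 4.9 w 0.060 | turn 0.964 travel [-0.1318  0.7261  0.0272] rows>=5
```

step_arm:
  steps:
    - {"grip": 0.3, "travel": [0, 0, 0], "turn": 0.094}
    - {"grip": 0.3, "travel": [0, 0, 0], "turn": 0.094}
    - {"grip": 0.3, "travel": [0, 0, 0], "turn": 0.094}
    - {"grip": 0.3, "travel": [0, 0, 0], "turn": 0.094}
    - {"grip": 0.3, "travel": [0, 0, 0], "turn": 0.094}
    - {"grip": 0.3, "travel": [0, 0, 0], "turn": 0.094}
    - {"grip": 0.3, "travel": [0, 0, 0], "turn": 0.094}
    - {"grip": 0.3, "travel": [0, 0, 0], "turn": 0.094}
    - {"grip": 0.3, "travel": [0, 0, 0], "turn": 0.09}
    - {"grip": 0.3, "travel": [0, 0, 0], "turn": 0}

```text
clock: 5.9
tcp_pos: [0.4217, 0.0001, 0.2075]
orientation: [0.672, 0.74, 0.001, 0.0]
ft_force: [0.2, -0.5, -0.5]
gripper_width: 0.0595
grasp_force: 0.0
```

Run:
```python
from h import *
plan(.636,-.13,.2)
```

```text
at [0.4217 0.0001 0.2075] yaw 5.5 j7 0.01 t 5.9 w 0.060 | turn 0.000 travel [-0.5007  0.6691  0.0262] rows>=5
```

step_arm:
  steps:
    - {"grip": 0.3, "travel": [-0.084, 0.112, 0], "turn": 0}
    - {"grip": 0.3, "travel": [-0.084, 0.112, 0], "turn": 0}
    - {"grip": 0.3, "travel": [-0.084, 0.112, 0], "turn": 0}
    - {"grip": 0.3, "travel": [-0.084, 0.112, 0], "turn": 0}
    - {"grip": 0.3, "travel": [-0.084, 0.112, 0], "turn": 0}
    - {"grip": 0.3, "travel": [-0.08, 0.11, 0.026], "turn": 0}
    - {"grip": 0.3, "travel": [0, 0, 0], "turn": 0}
    - {"grip": 0.3, "travel": [0, 0, 0], "turn": 0}

```text
clock: 6.7
tcp_pos: [0.6355, -0.1309, 0.1981]
orientation: [0.672, 0.741, -0.0, -0.0]
ft_force: [-1.0, -0.4, 0.5]
gripper_width: 0.0598
grasp_force: 0.0
```

Run:
```python
from h import *
plan(.633,-.068,.2,5)
P=optics.camera_params("wrist");im=optics.snapshot("wrist"); cv2.imwrite("pics/w2.png",im[:,:,::-1])
for b in blobs(im,(19,100,90),(28,180,255),20)[1]: print(b[0],b[1],onz("wrist",[b[0]],.0445,P))
```

```text
at [ 0.6355 -0.1309  0.1981] yaw 5.6 j7 0.47 t 6.7 w 0.060 | turn 0.006 travel [ 0.2095  0.0101 -0.0065] rows>=2
[315.4 108.6] 161 [[ 0.6308 -0.0655  0.0445]]
[304.  161.9] 146 [[ 0.6258 -0.1083  0.0445]]
[320.2 215.7] 132 [[ 0.6436 -0.1527  0.0445]]
[464.1 275.1] 3556 [[ 0.7791 -0.1965  0.0445]]
[312.7 257.1] 119 [[ 0.641  -0.1914  0.0445]]
[375.6 325.2] 2201 [[ 0.7067 -0.2555  0.0445]]
[241.6 360.2] 76 [[ 0.5825 -0.3084  0.0445]]
[458.6 377.1] 406 [[ 0.8006 -0.31    0.0445]]
```

View pics/w2.png

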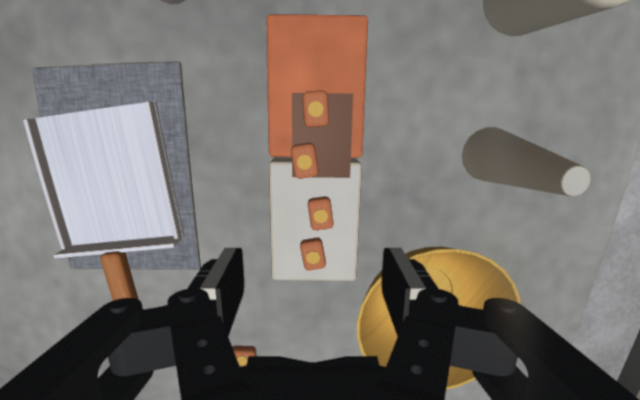

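The wrist view shows the four row castings at (315,108), (304,162), (320,216) and (313,257), all within about 8° of the tool's x axis. The bowl is at lower right.

step_arm:
  steps:
    - {"grip": 0.45, "travel": [0.107, 0.003, 0], "turn": 0}
    - {"grip": 0.45, "travel": [0.107, 0.002, 0], "turn": 0}
    - {"grip": 0.45, "travel": [0, 0, 0.1], "turn": 0}
    - {"grip": 0.45, "travel": [0, 0, 0.1], "turn": 0}
    - {"grip": 0.45, "travel": [0, 0, 0.1], "turn": 0}
    - {"grip": 0.45, "travel": [0, 0, 0.09], "turn": 0}
    - {"grip": 0.45, "travel": [0, 0, 0.05], "turn": 0}
    - {"grip": 0.45, "travel": [0, 0, 0.035], "turn": 0}
    - {"grip": 0.45, "travel": [0, 0, 0], "turn": 0}
    - {"grip": 0.45, "travel": [0, 0, 0], "turn": 0}
  force: 40

```text
clock: 7.75
tcp_pos: [0.6313, -0.0671, 0.0572]
orientation: [0.673, 0.74, 0.001, 0.001]
ft_force: [0.6, 0.7, 0.0]
gripper_width: 0.0472
grasp_force: 0.0
```

Run:
```python
from h import *
plan(.6315,-.0665,.0465)
P=optics.camera_params("wrist");im=optics.snapshot("wrist")
for b in blobs(im,(19,100,90),(28,180,255),20)[1]: print(b[0],b[1],onz("wrist",[b[0]],.0445,P))
```

```text
at [ 0.6313 -0.0671  0.0572] yaw 5.5 j7 0.44 t 7.8 w 0.047 | turn 0.000 travel [0.0018 0.0009 0.0358] rows>=1
[312.5 263.3] 505 [[ 0.6308 -0.0657  0.0445]]
[293.7 343. ] 396 [[ 0.6258 -0.1085  0.0445]]
```

step_arm:
  steps:
    - {"grip": 0.45, "travel": [0, 0, 0.036], "turn": 0}
    - {"grip": 0.45, "travel": [0, 0, 0], "turn": 0}
    - {"grip": 1, "travel": [0, 0, 0], "turn": 0}
    - {"grip": 1, "travel": [0, 0, 0], "turn": 0}
    - {"grip": 1, "travel": [0, 0, 0], "turn": 0}
    - {"grip": 1, "travel": [0, 0, 0], "turn": 0}

```text
clock: 8.4
tcp_pos: [0.6307, -0.0672, 0.0455]
orientation: [0.673, 0.74, 0.0, 0.0]
ft_force: [0.6, 0.7, 0.4]
gripper_width: 0.0189
grasp_force: 40.5
```

Run:
```python
from h import *
# tray pose refine from the saved wrist view w2 is not possible (pose gone); print plan to slot (tray frame)
C=np.array([.448,-.153]);u=np.array([-.23,.973]);v=np.array([-.973,-.23])
for sx,sy in((-42,24),(-42,-24),(-4,24),(-4,-24),(34,0)):
    print(sx,sy,C+u*sx/1e3+v*sy/1e3)
plan(.4,-.2,.12,13.3)
```

```text
-42 24 [ 0.4343 -0.1994]
-42 -24 [ 0.481  -0.1883]
-4 24 [ 0.4256 -0.1624]
-4 -24 [ 0.4723 -0.1514]
34 0 [ 0.4402 -0.1199]
at [ 0.6307 -0.0672  0.0455] yaw 5.5 j7 0.44 t 8.4 w 0.019 | turn -0.087 travel [-0.254  -0.8502 -0.249 ] rows>=6
```

step_arm:
  steps:
    - {"grip": 1, "travel": [0, 0, -0.125], "turn": 0}
    - {"grip": 1, "travel": [0, 0, -0.125], "turn": -0.087}
    - {"grip": 1, "travel": [-0.046, -0.123, 0], "turn": 0}
    - {"grip": 1, "travel": [-0.046, -0.123, 0], "turn": 0}
    - {"grip": 1, "travel": [-0.046, -0.123, 0], "turn": 0}
    - {"grip": 1, "travel": [-0.046, -0.123, 0], "turn": 0}
    - {"grip": 1, "travel": [-0.046, -0.123, 0], "turn": 0}
    - {"grip": 1, "travel": [-0.046, -0.123, 0], "turn": 0}
    - {"grip": 1, "travel": [0, 0, 0], "turn": 0}
    - {"grip": 1, "travel": [0, 0, 0], "turn": 0}

```text
clock: 9.4
tcp_pos: [0.4336, -0.199, 0.1204]
orientation: [0.621, 0.783, 0.0, 0.0]
ft_force: [0.6, 0.4, -0.4]
gripper_width: 0.0188
grasp_force: 40.3
```

Run:
```python
from h import *
plan(.4343,-.1994,.03)
P=optics.camera_params("wrist");im=optics.snapshot("wrist");cv2.imwrite("pics/w3.png",im[:,:,::-1])
h=cv2.cvtColor(im,cv2.COLOR_RGB2HSV)
m,b=blobs(im,(0,0,170),(180,40,255),500)
for x in b: r=cv2.boxPoints(x[3]); print(x[0],x[1],r.tolist(),onz("wrist",r,.010,P)[:,:2].tolist())
```

```text
at [ 0.4336 -0.199   0.1204] yaw 13.2 j7 0.78 t 9.4 w 0.019 | turn 0.000 travel [-0.002   0.0018  0.3013] rows>=3
[254.  123.5] 918 [[249.81715393066406, 29.01665496826172], [255.12594604492188, 28.94188690185547], [257.87310791015625, 223.98770141601562], [252.56430053710938, 224.06246948242188]] [[0.36845523145475473, -0.09516191498524845], [0.3717440289495505, -0.09438671094221186], [0.39832583976113944, -0.2222663543273783], [0.39458046770499355, -0.2232051457516278]]
[342.8 126.2] 31207 [[254.4701690673828, 220.01382446289062], [260.01727294921875, 31.412267684936523], [434.2783203125, 36.53759765625], [428.731201171875, 225.13916015625]] [[0.39536447121249435, -0.21984201677693888], [0.37507165551592914, -0.09515966808048953], [0.483975343479025, -0.07217198012694007], [0.5196059202562884, -0.1949942596123775]]
[434.6 129.3] 841 [[421.79229736328125, 227.9781951904297], [441.97802734375, 35.68278121948242], [446.90716552734375, 36.20021057128906], [426.721435546875, 228.49562072753906]] [[0.5152920202861935, -0.1982409750261663], [0.48868086221190393, -0.07042356857470608], [0.49189367547480617, -0.06991565474221834], [0.5189801346629495, -0.19780703144858425]]
[599.3 186. ] 1832 [[561.2000732421875, 227.39999389648438], [587.0001220703125, 150.0], [647.60009765625, 170.20001220703125], [621.800048828125, 247.60000610351562]] [[0.6199861144165091, -0.1740127361617898], [0.6150850690763754, -0.11512007853296877], [0.6703940994629305, -0.11659555256573045], [0.67838961299224, -0.17827362579032638]]
[587.9 265.5] 3844 [[538.6531372070312, 295.260986328125], [548.1987915039062, 205.53179931640625], [644.5551147460938, 215.782470703125], [635.0094604492188, 305.51165771484375]] [[0.62635057394381, -0.23153569865246482], [0.6026163592615422, -0.1604126910162265], [0.6853283637491575, -0.14974785004629015], [0.71782976535702, -0.22376541472676678]]
```

View pics/w3.png

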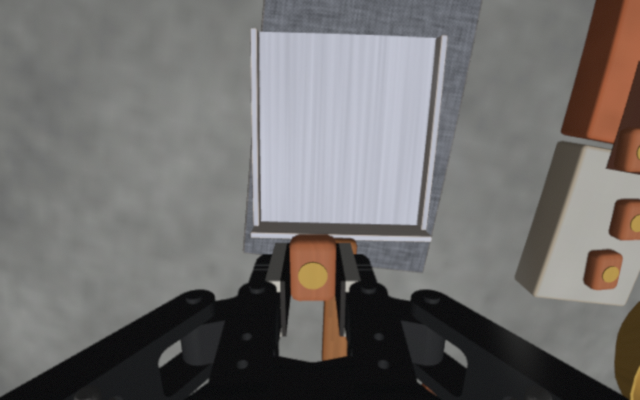

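The wrist view shows casting 1 held, with the tray ahead: wall tops along (254,29)–(258,224) and (444,36)–(424,228), and back wall top at (252,236)–(431,239).

Run:
```python
from h import *
P=optics.camera_params("wrist")
W=onz("wrist",[(252.5,29),(255,224),(444.5,36),(424,228)],.022,P)[:,:2]
B=onz("wrist",[(252,236),(431,239)],.034,P)[:,:2]
F=onz("wrist",[(260,32),(436,37)],.010,P)[:,:2]
for n,a in(("walls",W),("back",B),("lip",F)): print(n,a.round(4).tolist())
d1=W[0]-W[1];d2=W[2]-W[3];d3=np.array([[0,-1],[1,0]])@(F[0]-F[1]) ;d4=np.array([[0,-1],[1,0]])@(B[0]-B[1])
for d in(d1,d2,d3,d4): print(np.degrees(np.arctan2(d[1],d[0])),np.linalg.norm(d))
print("mid lip",F.mean(0),"mid walls",W.mean(0),"mid back",B.mean(0))
```

```text
walls [[0.3734, -0.0961], [0.3986, -0.2176], [0.4876, -0.0724], [0.5131, -0.1937]]
back [[0.3992, -0.2216], [0.5152, -0.1967]]
lip [[0.3761, -0.095], [0.486, -0.0714]]
101.68538410162277 0.12408189204271289
101.88391180380665 0.12392187602686178
-77.88698522729096 0.11246833168194094
-77.84924033568892 0.11859856673638064
mid lip [ 0.431  -0.0832] mid walls [ 0.4432 -0.1449] mid back [ 0.4572 -0.2092]
```

step_arm:
  steps:
    - {"grip": 1, "travel": [0.025, -0.009, 0.08], "turn": 0}
    - {"grip": 1, "travel": [0, 0, 0.08], "turn": 0}
    - {"grip": 1, "travel": [0, 0, 0.08], "turn": 0}
    - {"grip": 1, "travel": [0, 0, 0.04], "turn": 0}
    - {"grip": 1, "travel": [0, 0, 0.03], "turn": 0}
    - {"grip": 1, "travel": [0, 0, 0], "turn": 0}
    - {"grip": 0.63, "travel": [0, 0, 0], "turn": 0}
    - {"grip": 0.63, "travel": [0, 0, 0], "turn": 0}
    - {"grip": 0.63, "travel": [0, 0, -0.1], "turn": 0}
    - {"grip": 0.45, "travel": [0, 0, -0.1], "turn": 0}

```text
clock: 10.45
tcp_pos: [0.4292, -0.1919, 0.088]
orientation: [0.621, 0.784, -0.0, -0.0]
ft_force: [1.2, -1.0, 1.2]
gripper_width: 0.0449
grasp_force: 0.0
```

```bash
cat >> h.py <<'E'
def discs():
    im=optics.snapshot("scene")
    for b in blobs(im,(19,100,120),(28,150,255),4,(180,160,400,340))[1]:
        if b[1]<100:
            for z in(.0445,.0145,.0245): print("disc",b[0],b[1],z,onz("scene",[b[0]],z)[0][:2],end=" ")
            print()
E
python3 - <<'E'
from h import *
discs()
plan(.627,-.1095,.12,5)
E
```

```text
disc [235.5 229.3] 14 0.0445 [ 0.4395 -0.1994] disc [235.5 229.3] 14 0.0145 [ 0.427  -0.1887] disc [235.5 229.3] 14 0.0245 [ 0.4312 -0.1923] 
disc [321.9 234.4] 17 0.0445 [ 0.6278 -0.1104] disc [321.9 234.4] 17 0.0145 [ 0.6209 -0.097 ] disc [321.9 234.4] 17 0.0245 [ 0.6232 -0.1015] 
disc [319.2 252.6] 16 0.0445 [ 0.6451 -0.1552] disc [319.2 252.6] 16 0.0145 [ 0.6388 -0.1432] disc [319.2 252.6] 16 0.0245 [ 0.6409 -0.1472] 
disc [310.2 265.5] 18 0.0445 [ 0.6426 -0.1937] disc [310.2 265.5] 18 0.0145 [ 0.6362 -0.1829] disc [310.2 265.5] 18 0.0245 [ 0.6383 -0.1865] 
disc [254.9 309.7] 18 0.0445 [ 0.5877 -0.3426] disc [254.9 309.7] 18 0.0145 [ 0.5797 -0.3362] disc [254.9 309.7] 18 0.0245 [ 0.5824 -0.3383] 
at [ 0.4326 -0.1935  0.0925] yaw 13.2 j7 0.81 t 10.5 w 0.047 | turn 0.091 travel [ 0.2221  0.6707 -0.0873] rows>=5
```

step_arm:
  steps:
    - {"grip": 0.45, "travel": [0, 0, -0.1], "turn": 0.091}
    - {"grip": 0.45, "travel": [0.036, 0.114, 0], "turn": 0}
    - {"grip": 0.45, "travel": [0.036, 0.114, 0], "turn": 0}
    - {"grip": 0.45, "travel": [0.036, 0.114, 0], "turn": 0}
    - {"grip": 0.45, "travel": [0.036, 0.114, 0], "turn": 0}
    - {"grip": 0.45, "travel": [0.036, 0.114, 0], "turn": 0}
    - {"grip": 0.45, "travel": [0.037, 0.111, 0], "turn": 0}
    - {"grip": 0.45, "travel": [0, 0, 0.1], "turn": 0}
    - {"grip": 0.45, "travel": [0, 0, 0.09], "turn": 0}
    - {"grip": 0.45, "travel": [0, 0, 0], "turn": 0}

```text
clock: 11.5
tcp_pos: [0.6248, -0.1078, 0.0571]
orientation: [0.675, 0.738, -0.002, -0.003]
ft_force: [-0.4, 0.4, -0.1]
gripper_width: 0.0469
grasp_force: 0.0
```

Run:
```python
from h import *
plan(.627,-.1095,.046)
P=optics.camera_params("wrist");im=optics.snapshot("wrist")
for b in blobs(im,(19,100,90),(28,180,255),60)[1]: print(b[0],b[1],onz("wrist",[b[0]],.0445,P))
```

```text
at [ 0.6248 -0.1078  0.0571] yaw 5.1 j7 0.50 t 11.5 w 0.047 | turn 0.000 travel [-0.0064  0.007   0.0368] rows>=1
[315.8 267.5] 501 [[ 0.6258 -0.1082  0.0445]]
[344.1 351.1] 277 [[ 0.6436 -0.1515  0.0445]]
```

step_arm:
  steps:
    - {"grip": 0.45, "travel": [0, 0, 0.034], "turn": 0}
    - {"grip": 0.45, "travel": [0, 0, 0], "turn": 0}
    - {"grip": 1, "travel": [0, 0, 0], "turn": 0}
    - {"grip": 1, "travel": [0, 0, 0], "turn": 0}
    - {"grip": 1, "travel": [0, 0, 0], "turn": 0}
    - {"grip": 1, "travel": [0, 0, 0], "turn": 0}
    - {"grip": 1, "travel": [0, 0, -0.09], "turn": 0}
    - {"grip": 1, "travel": [0, 0, -0.09], "turn": -0.091}
    - {"grip": 1, "travel": [0, 0, 0], "turn": 0}
    - {"grip": 1, "travel": [0, 0, 0], "turn": 0}

```text
clock: 12.55
tcp_pos: [0.6275, -0.1088, 0.1042]
orientation: [0.621, 0.784, 0.0, 0.0]
ft_force: [-0.0, -0.0, -1.4]
gripper_width: 0.0182
grasp_force: 40.0
```

Run:
```python
from h import *
plan(.4762,-.1824,.028)
```

```text
at [ 0.6275 -0.1088  0.1042] yaw 13.2 j7 0.60 t 12.6 w 0.018 | turn 0.000 travel [-0.1236 -0.5471  0.2535] rows>=4
```

step_arm:
  steps:
    - {"grip": 1, "travel": [-0.031, -0.137, 0], "turn": 0}
    - {"grip": 1, "travel": [-0.031, -0.137, 0], "turn": 0}
    - {"grip": 1, "travel": [-0.031, -0.137, 0], "turn": 0}
    - {"grip": 1, "travel": [-0.031, -0.136, 0], "turn": 0}
    - {"grip": 1, "travel": [0, 0, 0.09], "turn": 0}
    - {"grip": 1, "travel": [0, 0, 0.08], "turn": 0}
    - {"grip": 1, "travel": [0, 0, 0.05], "turn": 0}
    - {"grip": 1, "travel": [0, 0, 0.03], "turn": 0}
    - {"grip": 1, "travel": [0, 0, 0], "turn": 0}
    - {"grip": 1, "travel": [0, 0, 0], "turn": 0}

```text
clock: 13.55
tcp_pos: [0.4752, -0.1827, 0.0283]
orientation: [0.621, 0.784, -0.0, -0.001]
ft_force: [-0.0, -0.2, 1.0]
gripper_width: 0.0183
grasp_force: 46.0
```

Run:
```python
from h import *
plan(.645,-.1535,.046,9)
```

```text
at [ 0.4752 -0.1827  0.0283] yaw 13.2 j7 0.84 t 13.6 w 0.018 | turn 0.047 travel [ 0.0078  0.5741 -0.0601] rows>=4
```

step_arm:
  steps:
    - {"grip": 0.63, "travel": [0, 0, 0], "turn": 0}
    - {"grip": 0.63, "travel": [0, 0, 0], "turn": 0}
    - {"grip": 0.63, "travel": [0, 0, -0.1], "turn": 0}
    - {"grip": 0.45, "travel": [0, 0, -0.1], "turn": 0}
    - {"grip": 0.45, "travel": [0, 0, -0.1], "turn": 0.047}
    - {"grip": 0.45, "travel": [0.002, 0.115, 0], "turn": 0}
    - {"grip": 0.45, "travel": [0.002, 0.115, 0], "turn": 0}
    - {"grip": 0.45, "travel": [0.002, 0.115, 0], "turn": 0}
    - {"grip": 0.45, "travel": [0.002, 0.115, 0], "turn": 0}
    - {"grip": 0.45, "travel": [0.001, 0.114, 0], "turn": 0}

```text
clock: 14.55
tcp_pos: [0.6472, -0.1522, 0.1186]
orientation: [0.649, 0.761, 0.0, -0.0]
ft_force: [0.0, 0.3, -0.0]
gripper_width: 0.0469
grasp_force: 0.0
```

Run:
```python
from h import *
discs()
plan(.645,-.1535,.046)
```

```text
disc [235.5 229.3] 14 0.0445 [ 0.4395 -0.1994] disc [235.5 229.3] 14 0.0145 [ 0.427  -0.1887] disc [235.5 229.3] 14 0.0245 [ 0.4312 -0.1923] 
disc [253.  234.5] 16 0.0445 [ 0.4838 -0.1908] disc [253.  234.5] 16 0.0145 [ 0.4727 -0.1798] disc [253.  234.5] 16 0.0245 [ 0.4764 -0.1835] 
disc [319.1 252.6] 17 0.0445 [ 0.6449 -0.1553] disc [319.1 252.6] 17 0.0145 [ 0.6386 -0.1433] disc [319.1 252.6] 17 0.0245 [ 0.6407 -0.1473] 
disc [310.2 265.5] 18 0.0445 [ 0.6426 -0.1937] disc [310.2 265.5] 18 0.0145 [ 0.6362 -0.1829] disc [310.2 265.5] 18 0.0245 [ 0.6383 -0.1865] 
disc [254.9 325.1] 22 0.0445 [ 0.6061 -0.3709] disc [254.9 325.1] 22 0.0145 [ 0.5986 -0.3653] disc [254.9 325.1] 22 0.0245 [ 0.6011 -0.3672] 
at [ 0.6535 -0.1495  0.1186] yaw 9.4 j7 0.60 t 14.6 w 0.047 | turn 0.000 travel [-0.0083 -0.0317  0.2417] rows>=2
```

step_arm:
  steps:
    - {"grip": 0.45, "travel": [0, 0, 0], "turn": 0}
    - {"grip": 0.45, "travel": [0, 0, 0.1], "turn": 0}
    - {"grip": 0.45, "travel": [0, 0, 0.08], "turn": 0}
    - {"grip": 0.45, "travel": [0, 0, 0.04], "turn": 0}
    - {"grip": 0.45, "travel": [0, 0, 0.02], "turn": 0}
    - {"grip": 0.45, "travel": [0, 0, 0], "turn": 0}

```text
clock: 15.2
tcp_pos: [0.6452, -0.1533, 0.0467]
orientation: [0.649, 0.761, -0.0, -0.0]
ft_force: [0.1, -0.7, 0.5]
gripper_width: 0.0469
grasp_force: 0.0
```

Run:
```python
from h import *
plan(.645,-.1535,.046)
P=optics.camera_params("wrist");im=optics.snapshot("wrist")
for b in blobs(im,(19,100,90),(28,180,255),60)[1]: print(b[0],b[1],onz("wrist",[b[0]],.0445,P))
```

```text
at [ 0.6452 -0.1533  0.0467] yaw 9.0 j7 0.63 t 15.2 w 0.047 | turn 0.000 travel [-0.0007 -0.0009  0.0024] rows>=1
[309.9 275.8] 572 [[ 0.6438 -0.1526  0.0445]]
[290.8 350.3] 395 [[ 0.6411 -0.1908  0.0445]]
[614.1 375.2] 1048 [[ 0.8016 -0.1858  0.0445]]
[455.1 392.4] 461 [[ 0.722  -0.2037  0.0445]]
```

step_arm:
  steps:
    - {"grip": 1, "travel": [0, 0, 0], "turn": 0}
    - {"grip": 1, "travel": [0, 0, 0], "turn": 0}
    - {"grip": 1, "travel": [0, 0, 0], "turn": 0}
    - {"grip": 1, "travel": [0, 0, -0.09], "turn": 0}
    - {"grip": 1, "travel": [0, 0, -0.09], "turn": -0.047}
    - {"grip": 1, "travel": [0.033, -0.146, 0], "turn": 0}
    - {"grip": 1, "travel": [0.033, -0.146, 0], "turn": 0}
    - {"grip": 1, "travel": [0.033, -0.146, 0], "turn": 0}
    - {"grip": 1, "travel": [0.033, -0.145, 0], "turn": 0}
    - {"grip": 1, "travel": [0.033, -0.145, 0], "turn": 0}

```text
clock: 16.25
tcp_pos: [0.4201, -0.155, 0.101]
orientation: [0.621, 0.784, 0.0, 0.0]
ft_force: [0.3, -0.3, -0.6]
gripper_width: 0.0189
grasp_force: 40.0
```

Run:
```python
from h import *
s=robot.read_state();print(s["grasp_force"]);plan(.4213,-.1551,.0275)
```

```text
40.01135051250458
at [ 0.4201 -0.155   0.101 ] yaw 13.3 j7 0.70 t 16.2 w 0.019 | turn 0.000 travel [-0.0012  0.0036  0.245 ] rows>=2
```

step_arm:
  steps:
    - {"grip": 1, "travel": [0, 0, 0.09], "turn": 0}
    - {"grip": 1, "travel": [0, 0, 0.08], "turn": 0}
    - {"grip": 1, "travel": [0, 0, 0.05], "turn": 0}
    - {"grip": 1, "travel": [0, 0, 0.023], "turn": 0}
    - {"grip": 1, "travel": [0, 0, 0], "turn": 0}
    - {"grip": 0.63, "travel": [0, 0, 0], "turn": 0}
    - {"grip": 0.63, "travel": [0, 0, 0], "turn": 0}
    - {"grip": 0.63, "travel": [0, 0, -0.1], "turn": 0}
    - {"grip": 0.55, "travel": [0, 0, -0.1], "turn": 0}
    - {"grip": 0.55, "travel": [0, 0, -0.1], "turn": 0}

```text
clock: 17.25
tcp_pos: [0.4218, -0.1551, 0.1193]
orientation: [0.621, 0.784, -0.0, 0.0]
ft_force: [0.7, 0.1, -0.3]
gripper_width: 0.0385
grasp_force: 0.0
```

Run:
```python
from h import *
discs()
plan(.642,-.1925,.117,3)
im=cv2.imread("pics/scene0.png")[:,:,::-1].copy()
h=cv2.cvtColor(im,cv2.COLOR_RGB2HSV)
m=cv2.inRange(h,np.array((15,70,60)),np.array((32,255,255))); m[:270]=0
c=max(cv2.findContours(m,0,1)[0],key=cv2.contourArea);e=cv2.fitEllipse(c);print(e, onz("scene",[e[0]],.06), onz("scene",[(e[0][0]-34,e[0][1]),(e[0][0]+34,e[0][1])],.06))
w=onz("scene",c[:,0],.06)[:,:2]; d=np.linalg.norm(w-[.642,-.1925],axis=1); print(d.min(),w[d.argmin()])
```

```text
disc [240.9 216.5] 15 0.0445 [ 0.4312 -0.1639] disc [240.9 216.5] 15 0.0145 [ 0.4185 -0.1521] disc [240.9 216.5] 15 0.0245 [ 0.4227 -0.156 ] 
disc [235.5 229.3] 14 0.0445 [ 0.4395 -0.1994] disc [235.5 229.3] 14 0.0145 [ 0.427  -0.1887] disc [235.5 229.3] 14 0.0245 [ 0.4312 -0.1923] 
disc [253.  234.5] 16 0.0445 [ 0.4838 -0.1908] disc [253.  234.5] 16 0.0145 [ 0.4727 -0.1798] disc [253.  234.5] 16 0.0245 [ 0.4764 -0.1835] 
disc [310.1 265.6] 17 0.0445 [ 0.6425 -0.1941] disc [310.1 265.6] 17 0.0145 [ 0.6361 -0.1832] disc [310.1 265.6] 17 0.0245 [ 0.6382 -0.1868] 
disc [254.9 325.1] 22 0.0445 [ 0.6061 -0.3709] disc [254.9 325.1] 22 0.0145 [ 0.5986 -0.3653] disc [254.9 325.1] 22 0.0245 [ 0.6011 -0.3672] 
at [ 0.425  -0.1563  0.1234] yaw 13.2 j7 0.67 t 17.3 w 0.038 | turn 0.114 travel [-0.1582  0.7158  0.0274] rows>=5
((346.7613830566406, 307.1417236328125), (65.68614959716797, 68.22734832763672), 120.39239501953125) [[ 0.7627 -0.2451  0.06  ]] [[ 0.6982 -0.2808  0.06  ]
 [ 0.8272 -0.2093  0.06  ]]
0.054143430739322394 [ 0.6919 -0.2136]
```

step_arm:
  steps:
    - {"grip": 0.55, "travel": [0, 0, 0], "turn": 0.057}
    - {"grip": 0.55, "travel": [0, 0, 0], "turn": 0.057}
    - {"grip": 0.55, "travel": [-0.027, 0.122, 0], "turn": 0}
    - {"grip": 0.55, "travel": [-0.027, 0.122, 0], "turn": 0}
    - {"grip": 0.55, "travel": [-0.027, 0.121, 0], "turn": 0}
    - {"grip": 0.55, "travel": [-0.027, 0.121, 0], "turn": 0}
    - {"grip": 0.55, "travel": [-0.027, 0.121, 0], "turn": 0}
    - {"grip": 0.55, "travel": [-0.028, 0.121, 0], "turn": 0}
    - {"grip": 0.55, "travel": [0, 0, 0], "turn": 0}
    - {"grip": 0.55, "travel": [0, 0, 0.1], "turn": 0}

```text
clock: 18.3
tcp_pos: [0.6464, -0.1939, 0.0914]
orientation: [0.688, 0.726, 0.002, 0.004]
ft_force: [0.6, 0.2, 0.2]
gripper_width: 0.0385
grasp_force: 0.0
```

Run:
```python
from h import *
plan(.642,-.1925,.046,3)
P=optics.camera_params("wrist");im=optics.snapshot("wrist")
for b in blobs(im,(19,100,90),(28,180,255),60)[1]: print(b[0],b[1],onz("wrist",[b[0]],.0445,P))
plan(.642,-.1925,.046,3)
```

```text
at [ 0.6464 -0.1939  0.0914] yaw 3.1 j7 0.59 t 18.3 w 0.039 | turn 0.001 travel [ 0.0059 -0.0158  0.1513] rows>=2
[ 26.8 190.3] 266 [[ 0.4911 -0.1755  0.0445]]
[538.8 277.3] 23111 [[ 0.7787 -0.2128  0.0445]]
[302.6 232.2] 353 [[ 0.641  -0.1912  0.0445]]
[485.3 357.5] 199 [[ 0.7582 -0.2693  0.0445]]
[441.6 385.2] 582 [[ 0.734  -0.2913  0.0445]]
at [ 0.6408 -0.1917  0.0838] yaw 3.1 j7 0.59 t 18.4 w 0.038 | turn 0.001 travel [-0.003   0.0043  0.126 ] rows>=1
```

step_arm:
  steps:
    - {"grip": 0.55, "travel": [0, 0, 0.07], "turn": 0}
    - {"grip": 0.55, "travel": [0, 0, 0.04], "turn": 0}
    - {"grip": 0.55, "travel": [0, 0, 0.025], "turn": 0}
    - {"grip": 0.55, "travel": [0, 0, 0], "turn": 0}
    - {"grip": 1, "travel": [0, 0, 0], "turn": 0}
    - {"grip": 1, "travel": [0, 0, 0], "turn": 0}
    - {"grip": 1, "travel": [0, 0, 0], "turn": 0}
    - {"grip": 1, "travel": [0, 0, -0.09], "turn": 0}
    - {"grip": 1, "travel": [0, 0, -0.09], "turn": -0.057}
    - {"grip": 1, "travel": [0, 0, 0], "turn": -0.057}

```text
clock: 19.35
tcp_pos: [0.6454, -0.1938, 0.1062]
orientation: [0.619, 0.785, 0.001, 0.004]
ft_force: [0.3, -0.5, -0.7]
gripper_width: 0.019
grasp_force: 41.8
```

Run:
```python
from h import *
s=robot.read_state();print(s["grasp_force"]);plan(.4683,-.1452,.028)
```

```text
41.81356072425842
at [ 0.6454 -0.1938  0.1062] yaw 13.5 j7 0.74 t 19.4 w 0.019 | turn 0.000 travel [ 0.2962 -0.538   0.2556] rows>=4
```

step_arm:
  steps:
    - {"grip": 1, "travel": [0.057, -0.106, 0], "turn": 0}
    - {"grip": 1, "travel": [0.057, -0.106, 0], "turn": 0}
    - {"grip": 1, "travel": [0.057, -0.106, 0], "turn": 0}
    - {"grip": 1, "travel": [0.057, -0.105, 0], "turn": 0}
    - {"grip": 1, "travel": [0.057, -0.105, 0], "turn": 0}
    - {"grip": 1, "travel": [0, 0, 0.09], "turn": 0}
    - {"grip": 1, "travel": [0, 0, 0.08], "turn": 0}
    - {"grip": 1, "travel": [0, 0, 0.05], "turn": 0}
    - {"grip": 1, "travel": [0, 0, 0], "turn": 0}

```text
clock: 20.25
tcp_pos: [0.4673, -0.1451, 0.0343]
orientation: [0.621, 0.784, -0.001, -0.002]
ft_force: [-0.3, -0.8, -1.1]
gripper_width: 0.0184
grasp_force: 41.8
```

Run:
```python
from h import *
plan(.4683,-.1452,.028)
```

```text
at [ 0.4673 -0.1451  0.0343] yaw 13.3 j7 0.77 t 20.2 w 0.018 | turn 0.000 travel [-0.001   0.0032  0.021 ] rows>=1
```

step_arm:
  steps:
    - {"grip": 1, "travel": [0, 0, 0.02], "turn": 0}
    - {"grip": 1, "travel": [0, 0, 0], "turn": 0}
    - {"grip": 0.63, "travel": [0, 0, 0], "turn": 0}
    - {"grip": 0.63, "travel": [0, 0, 0], "turn": 0}
    - {"grip": 0.63, "travel": [0, 0, -0.1], "turn": 0}
    - {"grip": 0.45, "travel": [0, 0, -0.1], "turn": 0}
    - {"grip": 0.3, "travel": [0, 0, -0.1], "turn": 0}
    - {"grip": 0.3, "travel": [0, 0, -0.1], "turn": 0}
    - {"grip": 0.3, "travel": [0, 0, 0], "turn": 0}

```text
clock: 21.15
tcp_pos: [0.4719, -0.1466, 0.1538]
orientation: [0.621, 0.784, 0.003, 0.004]
ft_force: [0.8, 0.0, 0.8]
gripper_width: 0.0597
grasp_force: 0.0
```

Run:
```python
from h import *
discs()
plan(.5986,-.3153,.15)
im=optics.snapshot("scene");c=im[280:360,210:320]; cv2.imwrite("pics/c5.png",cv2.resize(c,None,fx=5,fy=5,interpolation=cv2.INTER_CUBIC)[:,:,::-1])
# casting orientation on the bench: copper body
m,b=blobs(im,(5,90,80),(28,255,255),20,(225,300,290,350))
for x in b: r=cv2.boxPoints(x[3]);w=onz("scene",r,.014)[:,:2];e=np.diff(np.r_[w,w[:1]],axis=0);print(x[0],x[1],w.round(4).tolist(),[(np.linalg.norm(v).round(4),np.degrees(np.arctan2(v[1],v[0])).round(0)) for v in e])
```

```text
disc [240.9 216.5] 15 0.0445 [ 0.4312 -0.1639] disc [240.9 216.5] 15 0.0145 [ 0.4185 -0.1521] disc [240.9 216.5] 15 0.0245 [ 0.4227 -0.156 ] 
disc [259.2 221.6] 16 0.0445 [ 0.4778 -0.1541] disc [259.2 221.6] 16 0.0145 [ 0.4665 -0.142 ] disc [259.2 221.6] 16 0.0245 [ 0.4703 -0.1461] 
disc [235.5 229.3] 14 0.0445 [ 0.4395 -0.1994] disc [235.5 229.3] 14 0.0145 [ 0.427  -0.1887] disc [235.5 229.3] 14 0.0245 [ 0.4312 -0.1923] 
disc [253.  234.5] 16 0.0445 [ 0.4838 -0.1908] disc [253.  234.5] 16 0.0145 [ 0.4727 -0.1798] disc [253.  234.5] 16 0.0245 [ 0.4764 -0.1835] 
disc [254.9 325.1] 22 0.0445 [ 0.6061 -0.3709] disc [254.9 325.1] 22 0.0145 [ 0.5986 -0.3653] disc [254.9 325.1] 22 0.0245 [ 0.6011 -0.3672] 
at [ 0.4705 -0.1459  0.1518] yaw 13.3 j7 0.63 t 21.2 w 0.060 | turn 0.000 travel [-0.6477  0.2857  0.0083] rows>=5
[255.3 326. ] 102 [[0.5888, -0.377], [0.5857, -0.3583], [0.6121, -0.3555], [0.615, -0.3741]] [(np.float64(0.019), np.float64(100.0)), (np.float64(0.0266), np.float64(6.0)), (np.float64(0.0189), np.float64(-81.0)), (np.float64(0.0264), np.float64(-174.0))]
```

View pics/c5.png

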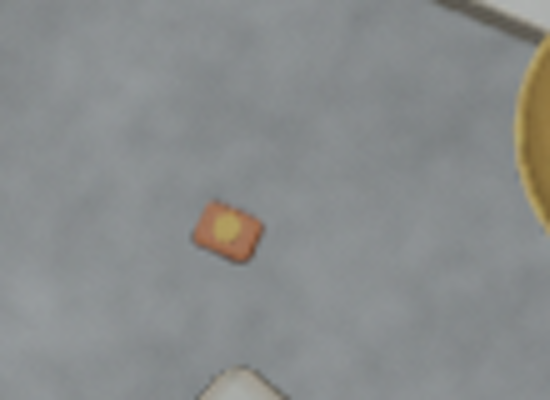

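step_arm:
  steps:
    - {"grip": 0.3, "travel": [-0.136, 0.043, 0], "turn": 0}
    - {"grip": 0.3, "travel": [-0.136, 0.043, 0], "turn": 0}
    - {"grip": 0.3, "travel": [-0.136, 0.043, 0], "turn": 0}
    - {"grip": 0.3, "travel": [-0.136, 0.043, 0], "turn": 0}
    - {"grip": 0.3, "travel": [-0.136, 0.044, 0], "turn": 0}
    - {"grip": 0.3, "travel": [-0.136, 0.044, 0], "turn": 0}
    - {"grip": 0.3, "travel": [0, 0, 0], "turn": 0.094}
    - {"grip": 0.3, "travel": [0, 0, 0], "turn": 0.094}
    - {"grip": 0.3, "travel": [0, 0, 0], "turn": 0.094}
    - {"grip": 0.3, "travel": [0, 0, 0], "turn": 0.094}

```text
clock: 22.25
tcp_pos: [0.6, -0.3655, 0.1473]
orientation: [0.824, 0.567, -0.001, -0.002]
ft_force: [-0.7, 0.0, 0.6]
gripper_width: 0.0599
grasp_force: 0.0
```

step_arm:
  steps:
    - {"grip": 0.3, "travel": [0, 0, 0], "turn": 0.094}
    - {"grip": 0.3, "travel": [0, 0, 0], "turn": 0.094}
    - {"grip": 0.3, "travel": [0, 0, 0], "turn": 0.094}
    - {"grip": 0.3, "travel": [0, 0, 0], "turn": 0.094}
    - {"grip": 0.3, "travel": [0, 0, 0], "turn": 0.094}
    - {"grip": 0.3, "travel": [0, 0, 0], "turn": 0.094}
    - {"grip": 0.3, "travel": [0, 0, 0], "turn": 0.094}
    - {"grip": 0.3, "travel": [0, 0, 0], "turn": 0}

```text
clock: 23.05
tcp_pos: [0.6003, -0.3654, 0.1473]
orientation: [0.996, 0.089, -0.002, -0.001]
ft_force: [-0.7, 0.8, -0.4]
gripper_width: 0.0599
grasp_force: 0.0
```

Run:
```python
from h import *
plan(.5995,-.366,.0165)
P=optics.camera_params("wrist");im=optics.snapshot("wrist");cv2.imwrite("pics/w4.png",im[:,:,::-1])
for x in blobs(im,(19,100,90),(28,180,255),60)[1]: print("disc",x[0],x[1],onz("wrist",[x[0]],.0145,P))
for x in blobs(im,(4,90,70),(28,255,255),200,(200,100,440,330))[1]:
    r=cv2.boxPoints(x[3]);w=onz("wrist",r,.014,P)[:,:2];e=np.diff(np.r_[w,w[:1]],axis=0);print(x[0],x[1],w.mean(0),[(np.linalg.norm(v).round(4),np.degrees(np.arctan2(v[1],v[0])).round(0)) for v in e])
```

```text
at [ 0.6003 -0.3654  0.1473] yaw -79.8 j7 -0.42 t 23.1 w 0.060 | turn 0.000 travel [-0.0015  0.0023  0.4361] rows>=3
disc [148.1  15.6] 4824 [[ 0.7057 -0.2282  0.0145]]
disc [310.8 197.4] 166 [[ 0.5965 -0.3628  0.0145]]
disc [ 33.9 298.5] 110 [[ 0.4605 -0.1357  0.0145]]
disc [ 74.4 300.6] 114 [[ 0.4668 -0.1742  0.0145]]
disc [ 47.6 344.6] 70 [[ 0.4122 -0.1452  0.0145]]
[310.9 195. ] 839 [ 0.5981 -0.3627] [(np.float64(0.028), np.float64(6.0)), (np.float64(0.019), np.float64(-83.0)), (np.float64(0.028), np.float64(-173.0)), (np.float64(0.0195), np.float64(96.0))]
```

View pics/w4.png

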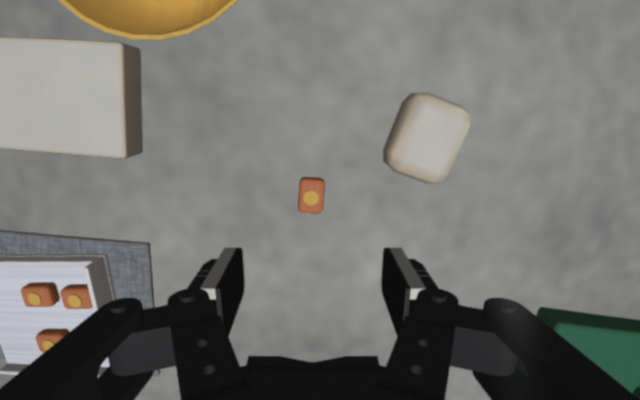

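The wrist view shows the bench casting at (311,195), lined up between the fingers. The brick lump at (428,137) is clear of them.

step_arm:
  steps:
    - {"grip": 0.4, "travel": [-0.009, -0.005, 0.1], "turn": 0}
    - {"grip": 0.4, "travel": [0, 0, 0.1], "turn": 0}
    - {"grip": 0.4, "travel": [0, 0, 0.1], "turn": 0}
    - {"grip": 0.4, "travel": [0, 0, 0.08], "turn": 0}
    - {"grip": 0.4, "travel": [0, 0, 0.04], "turn": 0}
    - {"grip": 0.4, "travel": [0, 0, 0.016], "turn": 0}
    - {"grip": 0.4, "travel": [0, 0, 0], "turn": 0}
    - {"grip": 1, "travel": [0, 0, 0], "turn": 0}
    - {"grip": 1, "travel": [0, 0, 0], "turn": 0}
    - {"grip": 1, "travel": [0, 0, 0], "turn": 0}

```text
clock: 24.1
tcp_pos: [0.5988, -0.3656, 0.0203]
orientation: [0.996, 0.089, 0.001, 0.001]
ft_force: [-0.4, -0.2, 4.1]
gripper_width: 0.0187
grasp_force: 40.7
```

Run:
```python
from h import *
s=robot.read_state();print(s["grasp_force"]);C=np.array([.444,-.1462]);u=np.array([-.206,.9785]);t=C+u*.042;print(t);plan(*t,.12,-78.1)
```

```text
40.689300298690796
[ 0.4353 -0.1051]
at [ 0.5988 -0.3656  0.0203] yaw -79.8 j7 -0.34 t 24.1 w 0.019 | turn -0.018 travel [-0.3536 -0.9615 -0.3346] rows>=7
```

step_arm:
  steps:
    - {"grip": 1, "travel": [0, 0, -0.12], "turn": 0}
    - {"grip": 1, "travel": [0, 0, -0.12], "turn": -0.018}
    - {"grip": 1, "travel": [0, 0, -0.1], "turn": 0}
    - {"grip": 1, "travel": [-0.05, -0.137, 0], "turn": 0}
    - {"grip": 1, "travel": [-0.05, -0.137, 0], "turn": 0}
    - {"grip": 1, "travel": [-0.05, -0.137, 0], "turn": 0}
    - {"grip": 1, "travel": [-0.05, -0.137, 0], "turn": 0}
    - {"grip": 1, "travel": [-0.05, -0.137, 0], "turn": 0}
    - {"grip": 1, "travel": [-0.05, -0.137, 0], "turn": 0}
    - {"grip": 1, "travel": [-0.05, -0.137, 0], "turn": 0}

```text
clock: 25.1
tcp_pos: [0.4352, -0.1035, 0.1208]
orientation: [0.995, 0.103, 0.0, -0.001]
ft_force: [1.0, 1.0, 0.1]
gripper_width: 0.0182
grasp_force: 40.2
```

Run:
```python
from h import *
s=robot.read_state();print(s["grasp_force"]);discs();plan(.4353,-.1051,.031)
```

```text
40.23778259754181
disc [241.  216.5] 16 0.0445 [ 0.4314 -0.1638] disc [241.  216.5] 16 0.0145 [ 0.4187 -0.152 ] disc [241.  216.5] 16 0.0245 [ 0.4229 -0.1559] 
disc [259.  221.6] 16 0.0445 [ 0.4774 -0.1543] disc [259.  221.6] 16 0.0145 [ 0.4661 -0.1423] disc [259.  221.6] 16 0.0245 [ 0.4698 -0.1463] 
disc [235.5 229.3] 14 0.0445 [ 0.4395 -0.1994] disc [235.5 229.3] 14 0.0145 [ 0.427  -0.1887] disc [235.5 229.3] 14 0.0245 [ 0.4312 -0.1923] 
disc [253.  234.5] 16 0.0445 [ 0.4838 -0.1908] disc [253.  234.5] 16 0.0145 [ 0.4727 -0.1798] disc [253.  234.5] 16 0.0245 [ 0.4764 -0.1835] 
at [ 0.4305 -0.0942  0.1187] yaw -77.6 j7 -0.69 t 25.1 w 0.019 | turn 0.000 travel [0.0096 0.0424 0.2917] rows>=2
```

step_arm:
  steps:
    - {"grip": 1, "travel": [0, 0, 0], "turn": 0}
    - {"grip": 1, "travel": [0, 0, 0.1], "turn": 0}
    - {"grip": 1, "travel": [0, 0, 0.1], "turn": 0}
    - {"grip": 1, "travel": [0, 0, 0.06], "turn": 0}
    - {"grip": 1, "travel": [0, 0, 0.028], "turn": 0}
    - {"grip": 1, "travel": [0, 0, 0], "turn": 0}
    - {"grip": 0.66, "travel": [0, 0, 0], "turn": 0}
    - {"grip": 0.66, "travel": [0, 0, 0], "turn": 0}
    - {"grip": 0.66, "travel": [0, 0, -0.1], "turn": 0}
    - {"grip": 0.45, "travel": [0, 0, -0.15], "turn": 0}

```text
clock: 26.15
tcp_pos: [0.435, -0.1047, 0.1096]
orientation: [0.995, 0.103, -0.002, -0.0]
ft_force: [1.5, 1.6, 0.3]
gripper_width: 0.0422
grasp_force: 0.0
```

step_arm:
  steps:
    - {"grip": 0.3, "travel": [0, 0, -0.15], "turn": -0.094}
    - {"grip": 0.3, "travel": [0, 0, -0.1], "turn": -0.094}
    - {"grip": 0.3, "travel": [0, 0, 0], "turn": -0.094}
    - {"grip": 0.3, "travel": [0, 0, 0], "turn": -0.094}
    - {"grip": 0.3, "travel": [0, 0, 0], "turn": -0.094}
    - {"grip": 0.3, "travel": [0, 0, 0], "turn": -0.094}
    - {"grip": 0.3, "travel": [0, 0, 0], "turn": -0.094}
    - {"grip": 0.3, "travel": [0, 0, 0], "turn": -0.094}
    - {"grip": 0.3, "travel": [0, 0, 0], "turn": -0.094}
    - {"grip": 0.3, "travel": [0, 0, 0], "turn": -0.094}

```text
clock: 27.15
tcp_pos: [0.4364, -0.1051, 0.1851]
orientation: [0.664, 0.748, 0.001, 0.0]
ft_force: [-0.7, 0.3, 1.0]
gripper_width: 0.0597
grasp_force: 0.0
```

Run:
```python
from h import *
discs()
C=np.array([.444,-.1462]);u=np.array([-.206,.9785]);t=C-u*.117;print(t);plan(*t,.1,11.9)
im=optics.snapshot("scene")
c=im[160:300,180:360]; cv2.imwrite("pics/c6.png",cv2.resize(c,None,fx=4,fy=4,interpolation=cv2.INTER_CUBIC)[:,:,::-1])
```

```text
disc [256.5 204.2] 13 0.0445 [ 0.4455 -0.116 ] disc [256.5 204.2] 13 0.0145 [ 0.4332 -0.1028] disc [256.5 204.2] 13 0.0245 [ 0.4373 -0.1072] 
disc [240.9 216.5] 15 0.0445 [ 0.4312 -0.1639] disc [240.9 216.5] 15 0.0145 [ 0.4185 -0.1521] disc [240.9 216.5] 15 0.0245 [ 0.4227 -0.156 ] 
disc [259.2 221.8] 17 0.0445 [ 0.4781 -0.1546] disc [259.2 221.8] 17 0.0145 [ 0.4668 -0.1425] disc [259.2 221.8] 17 0.0245 [ 0.4706 -0.1465] 
disc [235.5 229.3] 14 0.0445 [ 0.4395 -0.1994] disc [235.5 229.3] 14 0.0145 [ 0.427  -0.1887] disc [235.5 229.3] 14 0.0245 [ 0.4312 -0.1923] 
disc [253.  234.5] 16 0.0445 [ 0.4838 -0.1908] disc [253.  234.5] 16 0.0145 [ 0.4727 -0.1798] disc [253.  234.5] 16 0.0245 [ 0.4764 -0.1835] 
[ 0.4681 -0.2607]
at [ 0.4364 -0.1051  0.1851] yaw 7.0 j7 0.44 t 27.2 w 0.060 | turn -0.055 travel [-0.5293 -0.0041  0.2833] rows>=4
```

View pics/c6.png

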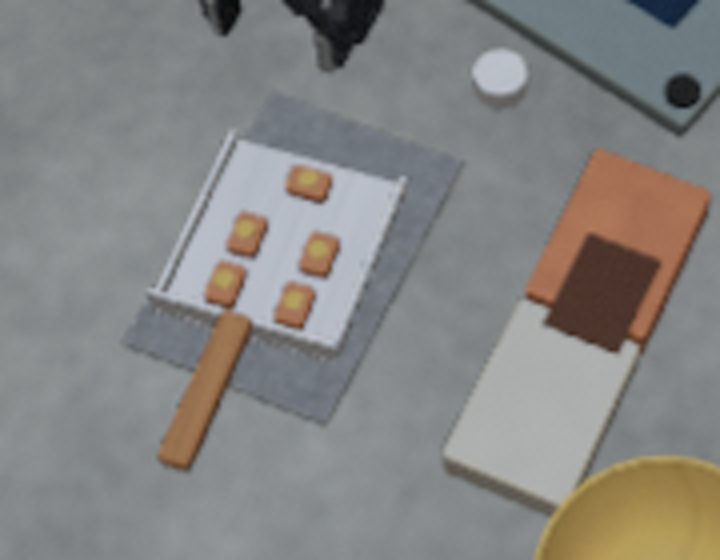

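The crop shows all five castings in the tray, with its handle running from crop (235,320) to (175,465).

step_arm:
  steps:
    - {"grip": 0.3, "travel": [0, 0, 0], "turn": -0.055}
    - {"grip": 0.3, "travel": [-0.132, 0.001, 0], "turn": 0}
    - {"grip": 0.3, "travel": [-0.132, 0.001, 0], "turn": 0}
    - {"grip": 0.3, "travel": [-0.132, 0, 0], "turn": 0}
    - {"grip": 0.3, "travel": [-0.132, 0, 0], "turn": 0}
    - {"grip": 0.3, "travel": [0, 0, 0.12], "turn": 0}
    - {"grip": 0.3, "travel": [0, 0, 0.12], "turn": 0}
    - {"grip": 0.3, "travel": [0, 0, 0.12], "turn": 0}
    - {"grip": 0.3, "travel": [0, 0, 0.06], "turn": 0}
    - {"grip": 0.3, "travel": [0, 0, 0], "turn": 0}

```text
clock: 28.25
tcp_pos: [0.4664, -0.2591, 0.0564]
orientation: [0.634, 0.773, -0.001, -0.002]
ft_force: [-0.1, -0.4, 0.4]
gripper_width: 0.0595
grasp_force: 0.0
```

Run:
```python
from h import *
plan(.4685,-.2607,.030,11.9)
P=optics.camera_params("wrist");im=optics.snapshot("wrist");cv2.imwrite("pics/w5.png",im[:,:,::-1])
for x in blobs(im,(4,120,60),(18,255,230),300)[1]:
    r=cv2.boxPoints(x[3]);print(x[0],x[1],x[2],onz("wrist",[x[0]],.042,P),onz("wrist",r,.042,P)[:,:2].round(4).tolist())
```

```text
at [ 0.4664 -0.2591  0.0564] yaw 11.2 j7 1.11 t 28.2 w 0.059 | turn -0.007 travel [-0.0067  0.006   0.0879] rows>=1
[261.1  22.6] 1327 [237   0  46  41] [[ 0.4276 -0.165   0.042 ]] [[0.4173, -0.1587], [0.434, -0.1557], [0.4365, -0.1697], [0.4195, -0.1729]]
[369.1  21.5] 1335 [348   0  45  39] [[ 0.4677 -0.1567  0.042 ]] [[0.4582, -0.1509], [0.4744, -0.1475], [0.4776, -0.1606], [0.4611, -0.1641]]
[264.1  90.6] 1957 [241  60  46  62] [[ 0.4329 -0.1895  0.042 ]] [[0.422, -0.1804], [0.4382, -0.1764], [0.4436, -0.1992], [0.4269, -0.2034]]
[363.9  91.6] 1954 [343  61  43  62] [[ 0.4715 -0.1822  0.042 ]] [[0.461, -0.1726], [0.477, -0.1694], [0.4826, -0.192], [0.466, -0.1954]]
[311.3 247.9] 8409 [288 151  46 201] [[ 0.4641 -0.2513  0.042 ]] [[0.4464, -0.2112], [0.4645, -0.2076], [0.4851, -0.3029], [0.4635, -0.3073]]
```

View pics/w5.png

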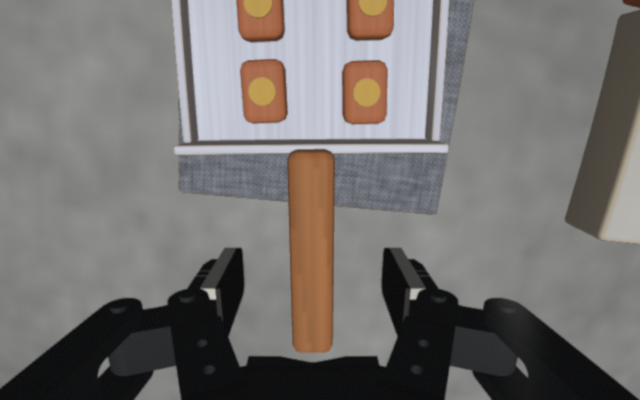

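The wrist view shows the handle from (311,150) to (312,350), centred between the fingers.

step_arm:
  steps:
    - {"grip": 0.3, "travel": [0, 0, 0.05], "turn": 0}
    - {"grip": 0.3, "travel": [0, 0, 0.035], "turn": 0}
    - {"grip": 0.3, "travel": [0, 0, 0], "turn": 0}
    - {"grip": 1, "travel": [0, 0, 0], "turn": 0}
    - {"grip": 1, "travel": [0, 0, 0], "turn": 0}
    - {"grip": 1, "travel": [0, 0, 0], "turn": 0}
    - {"grip": 1, "travel": [0, 0, 0], "turn": 0}
    - {"grip": 1, "travel": [0, 0, -0.03], "turn": 0}
    - {"grip": 1, "travel": [0, 0, -0.03], "turn": 0}
    - {"grip": 1, "travel": [0, 0, 0], "turn": 0}
  force: 110

```text
clock: 29.3
tcp_pos: [0.4689, -0.2604, 0.0519]
orientation: [0.633, 0.774, 0.0, 0.001]
ft_force: [0.1, -0.2, -3.6]
gripper_width: 0.0177
grasp_force: 107.8
```

Run:
```python
from h import *
s=robot.read_state();print(s["grasp_force"],s["ft_force"],s["ft_torque"],s["gripper_width"]);plan(.46,-.2607,.030,11.9);discs()
im=optics.snapshot("side"); c=im[200:340,210:390];cv2.imwrite("pics/c7.png",cv2.resize(c,None,fx=4,fy=4,interpolation=cv2.INTER_CUBIC)[:,:,::-1])
```

```text
107.8080153465271 [ 0.1047 -0.242  -3.5682] [-0.5043 -0.089  -0.0062] 0.01773316174325511
at [ 0.4689 -0.2604  0.0519] yaw 11.4 j7 1.13 t 29.3 w 0.018 | turn -0.005 travel [ 0.0054 -0.0293  0.073 ] rows>=1
disc [256.4 201.4] 13 0.0445 [ 0.4408 -0.1093] disc [256.4 201.4] 13 0.0145 [ 0.4285 -0.096 ] disc [256.4 201.4] 13 0.0245 [ 0.4326 -0.1004] 
disc [240.5 214.3] 14 0.0445 [ 0.4269 -0.1592] disc [240.5 214.3] 14 0.0145 [ 0.4141 -0.1473] disc [240.5 214.3] 14 0.0245 [ 0.4184 -0.1513] 
disc [259.4 219. ] 17 0.0445 [ 0.4743 -0.1478] disc [259.4 219. ] 17 0.0145 [ 0.4629 -0.1356] disc [259.4 219. ] 17 0.0245 [ 0.4667 -0.1396] 
disc [253.  231.5] 16 0.0445 [ 0.4794 -0.184 ] disc [253.  231.5] 16 0.0145 [ 0.4681 -0.1729] disc [253.  231.5] 16 0.0245 [ 0.4719 -0.1766]
```

View pics/c7.png

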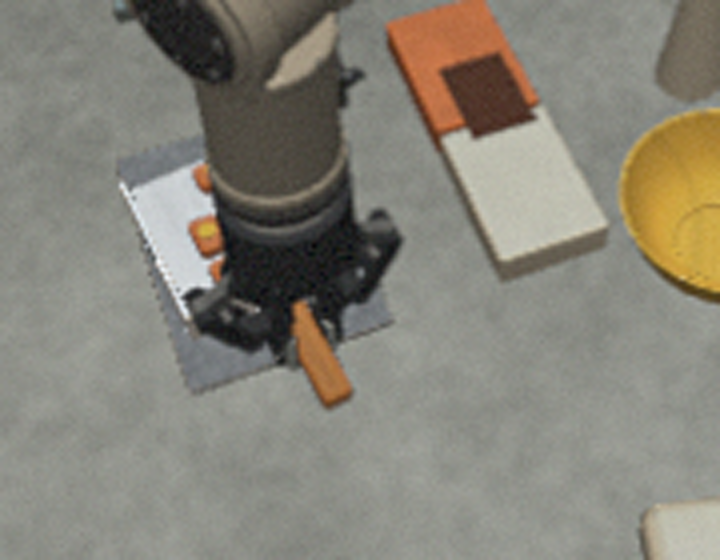

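step_arm:
  steps:
    - {"grip": 1, "travel": [0, 0, -0.03], "turn": 0}
    - {"grip": 1, "travel": [0, 0, -0.05], "turn": 0}
    - {"grip": 1, "travel": [0, 0, -0.06], "turn": 0}
    - {"grip": 1, "travel": [0, 0, -0.06], "turn": 0}
    - {"grip": 1, "travel": [0, 0, -0.06], "turn": 0}
    - {"grip": 1, "travel": [0, 0, -0.06], "turn": 0}
    - {"grip": 1, "travel": [0, 0, -0.06], "turn": 0}
    - {"grip": 1, "travel": [0, 0, -0.06], "turn": 0}
    - {"grip": 1, "travel": [0, 0, -0.06], "turn": 0}
    - {"grip": 1, "travel": [0, 0, -0.04], "turn": 0}

```text
clock: 30.4
tcp_pos: [0.4682, -0.2607, 0.2149]
orientation: [0.634, 0.774, 0.0, 0.001]
ft_force: [-0.1, 0.5, -4.9]
gripper_width: 0.0178
grasp_force: 107.7
```

Run:
```python
from h import *
s=robot.read_state();print(s["grasp_force"],s["ft_force"],s["ft_torque"]);plan(.576,.152,.215)
im=optics.snapshot("scene")
for b in blobs(im,(19,100,120),(28,150,255),4,(180,120,400,340))[1]:
    if b[1]<100: print(b[0],onz("scene",[b[0]],.2065)[0][:2])
cv2.imwrite("pics/s8.png",im[:,:,::-1])
```

```text
107.7363395690918 [-0.0604  0.4887 -4.8525] [-0.4815 -0.1967 -0.023 ]
at [ 0.4682 -0.2607  0.2149] yaw 11.4 j7 0.94 t 30.4 w 0.018 | turn 0.000 travel [ 1.2778  0.6233 -0.0001] rows>=9
[248.2 163.5] [ 0.4395 -0.1089]
[230.2 177.5] [ 0.4261 -0.1587]
[251.  182.8] [ 0.4725 -0.1483]
[244.  196.7] [ 0.4788 -0.1847]
```

step_arm:
  steps:
    - {"grip": 1, "travel": [0.03, 0.015, 0], "turn": 0}
    - {"grip": 1, "travel": [0.05, 0.025, 0], "turn": 0}
    - {"grip": 1, "travel": [0.07, 0.035, 0], "turn": 0}
    - {"grip": 1, "travel": [0.07, 0.035, 0], "turn": 0}
    - {"grip": 1, "travel": [0.07, 0.035, 0], "turn": 0}
    - {"grip": 1, "travel": [0.07, 0.035, 0], "turn": 0}
    - {"grip": 1, "travel": [0.07, 0.035, 0], "turn": 0}
    - {"grip": 1, "travel": [0.07, 0.035, 0], "turn": 0}
    - {"grip": 1, "travel": [0.07, 0.035, 0], "turn": 0}
    - {"grip": 1, "travel": [0.07, 0.035, 0], "turn": 0}

```text
clock: 31.45
tcp_pos: [0.5232, -0.0509, 0.2116]
orientation: [0.633, 0.774, -0.001, -0.001]
ft_force: [0.3, -1.0, -5.5]
gripper_width: 0.018
grasp_force: 107.7
```

step_arm:
  steps:
    - {"grip": 1, "travel": [0.08, 0.037, 0], "turn": 0}
    - {"grip": 1, "travel": [0.08, 0.037, 0], "turn": 0}
    - {"grip": 1, "travel": [0.08, 0.037, 0], "turn": 0}
    - {"grip": 1, "travel": [0.08, 0.037, 0], "turn": 0}
    - {"grip": 1, "travel": [0.08, 0.037, 0], "turn": 0}
    - {"grip": 1, "travel": [0.08, 0.037, 0], "turn": 0}
    - {"grip": 1, "travel": [0.07, 0.035, 0], "turn": 0}
    - {"grip": 1, "travel": [0.05, 0.025, 0], "turn": 0}
    - {"grip": 1, "travel": [0.03, 0.015, 0], "turn": 0}
    - {"grip": 1, "travel": [0, 0, 0], "turn": 0}

```text
clock: 32.45
tcp_pos: [0.5743, 0.1515, 0.2124]
orientation: [0.633, 0.775, -0.0, -0.0]
ft_force: [-1.2, 0.8, -5.0]
gripper_width: 0.018
grasp_force: 107.7
```

Run:
```python
from h import *
s=robot.read_state();print(s["grasp_force"],s["ft_force"],s["ft_torque"]);plan(.576,.152,.195)
im=optics.snapshot("scene");cv2.imwrite("pics/s9.png",im[:,:,::-1])
for b in blobs(im,(19,100,120),(28,150,255),4,(180,30,450,240))[1]:
    if b[1]<100: print(b[0],onz("scene",[b[0]],.2065)[0][:2])
im2=optics.snapshot("side"); cv2.imwrite("pics/d9.png",np.hstack([cv2.resize(im[20:220,220:420],(400,400)),cv2.resize(im2[40:240,180:380],(400,400))])[:,:,::-1])
```

```text
107.68768787384033 [-1.1684  0.7853 -4.9764] [-0.4792 -0.0974  0.0548]
at [0.5743 0.1515 0.2124] yaw 11.5 j7 0.20 t 32.5 w 0.018 | turn 0.000 travel [0.0003 0.006  0.0581] rows>=1
[442.1  38.2] [0.6644 0.4816]
[373.5  90.2] [0.5859 0.2243]
```

View pics/d9.png

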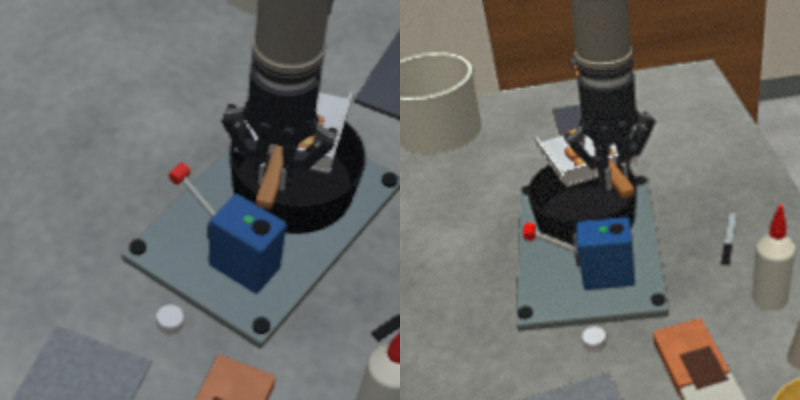

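The picture shows the loaded tray held level over the tub, the head beneath the gripper and the lever still up. Next I lower it a little and ease the grip so that it pivots lip-down.

step_arm:
  steps:
    - {"grip": 1, "travel": [0, 0, 0.03], "turn": 0}
    - {"grip": 1, "travel": [0, 0, 0.028], "turn": 0}
    - {"grip": 1, "travel": [0, 0, 0], "turn": 0}

```text
clock: 32.85
tcp_pos: [0.5728, 0.1491, 0.1937]
orientation: [0.634, 0.773, -0.002, -0.001]
ft_force: [-0.9, -0.3, -5.2]
gripper_width: 0.0177
grasp_force: 107.7
```

step_arm:
  steps:
    - {"grip": 1, "travel": [0, 0, 0], "turn": 0}
    - {"grip": 1, "travel": [0, 0, 0], "turn": 0}
  force: 60

```text
clock: 33.05
tcp_pos: [0.5744, 0.1499, 0.1957]
orientation: [0.634, 0.774, 0.0, 0.0]
ft_force: [-0.1, 0.8, -6.1]
gripper_width: 0.0177
grasp_force: 107.8
```

```bash
cat >> h.py <<'E'
def tilt():
    """handle rear end / tray look: print force, torque"""
    s=robot.read_state();print("t",s["clock"],s["tcp_pos"],"grasp",s["grasp_force"],"F",s["ft_force"],"T",s["ft_torque"])
E
python3 - <<'E'
from h import *
tilt()
E
```

```text
t 33.05 [0.5744 0.1499 0.1957] grasp 107.78374314308167 F [-0.1457  0.7758 -6.1414] T [-0.4358 -0.0986 -0.0015]
```

step_arm:
  steps:
    - {"grip": 1, "travel": [0, 0, 0], "turn": 0}
  force: 40

```text
clock: 33.15
tcp_pos: [0.5745, 0.15, 0.1958]
orientation: [0.633, 0.774, 0.0, 0.0]
ft_force: [-0.4, 0.3, -4.3]
gripper_width: 0.018
grasp_force: 107.7
```

step_arm:
  steps:
    - {"grip": 0.98, "travel": [0, 0, 0], "turn": 0}
  force: 40

```text
clock: 33.25
tcp_pos: [0.5745, 0.1501, 0.1958]
orientation: [0.633, 0.774, 0.0, 0.0]
ft_force: [-0.3, -0.1, -4.5]
gripper_width: 0.0176
grasp_force: 107.8
```

step_arm:
  steps:
    - {"grip": 0.785, "travel": [0, 0, 0], "turn": 0}
    - {"grip": 0.785, "travel": [0, 0, 0], "turn": 0}

```text
clock: 33.45
tcp_pos: [0.5743, 0.1501, 0.1956]
orientation: [0.633, 0.774, 0.0, 0.0]
ft_force: [0.2, 1.1, -5.5]
gripper_width: 0.0189
grasp_force: 68.0
```

step_arm:
  steps:
    - {"grip": 0.78, "travel": [0, 0, 0], "turn": 0}
    - {"grip": 0.78, "travel": [0, 0, 0], "turn": 0}

```text
clock: 33.65
tcp_pos: [0.5743, 0.1501, 0.1956]
orientation: [0.633, 0.774, 0.0, 0.0]
ft_force: [0.7, 0.3, -5.3]
gripper_width: 0.0188
grasp_force: 50.1
```

Run:
```python
from h import *
tilt()
```

```text
t 33.65 [0.5743 0.1501 0.1956] grasp 50.1394647359848 F [ 0.6664  0.3132 -5.2557] T [-0.4358 -0.1205 -0.0147]
```

step_arm:
  steps:
    - {"grip": 0.776, "travel": [0, 0, 0], "turn": 0}

```text
clock: 33.75
tcp_pos: [0.5743, 0.1503, 0.1956]
orientation: [0.633, 0.774, 0.0, -0.0]
ft_force: [-0.5, 0.5, -4.6]
gripper_width: 0.0194
grasp_force: 35.8
```

step_arm:
  steps:
    - {"grip": 0.773, "travel": [0, 0, 0], "turn": 0}

```text
clock: 33.85
tcp_pos: [0.5743, 0.1505, 0.1956]
orientation: [0.633, 0.774, 0.0, -0.0]
ft_force: [0.7, 0.6, -4.8]
gripper_width: 0.0194
grasp_force: 25.4
```

step_arm:
  steps:
    - {"grip": 0.771, "travel": [0, 0, 0], "turn": 0}

```text
clock: 33.95
tcp_pos: [0.5746, 0.1506, 0.1958]
orientation: [0.633, 0.774, 0.001, -0.0]
ft_force: [-0.3, 1.1, -3.4]
gripper_width: 0.0199
grasp_force: 18.3
```

Run:
```python
from h import *
tilt()
im=optics.snapshot("scene");im2=optics.snapshot("side"); cv2.imwrite("pics/d10.png",np.hstack([cv2.resize(im[20:220,220:420],(400,400)),cv2.resize(im2[40:240,180:380],(400,400))])[:,:,::-1])
a=cv2.imread("pics/d9.png")[:,:,::-1]; 
h=cv2.cvtColor(im2[100:170,280:340],cv2.COLOR_RGB2HSV); print([ (b[0],b[1],b[2]) for b in blobs(im2,(8,90,60),(22,255,255),20,(270,90,340,180))[1]])
```

```text
t 33.95 [0.5746 0.1506 0.1958] grasp 18.321263194084167 F [-0.2864  1.1458 -3.4041] T [ 0.1144 -0.0745  0.0583]
[(array([290.3, 131.6]), np.int32(58), array([285, 128,  11,   8], dtype=int32))]
```

step_arm:
  steps:
    - {"grip": 0.774, "travel": [0, 0, 0], "turn": 0}
    - {"grip": 0.776, "travel": [0, 0, 0], "turn": 0}

```text
clock: 34.25
tcp_pos: [0.5746, 0.1504, 0.1959]
orientation: [0.633, 0.774, 0.001, 0.0]
ft_force: [-0.1, 1.2, -1.6]
gripper_width: 0.0194
grasp_force: 21.2
```

Run:
```python
from h import *
tilt()
im=optics.snapshot("scene");im2=optics.snapshot("side"); cv2.imwrite("pics/d11.png",np.hstack([cv2.resize(im[20:220,220:420],(400,400)),cv2.resize(im2[40:240,180:380],(400,400))])[:,:,::-1])
```

```text
t 34.25 [0.5746 0.1504 0.1959] grasp 21.18635058403015 F [-0.1439  1.1906 -1.6252] T [0.2952 0.052  0.0109]
```

View pics/d11.png

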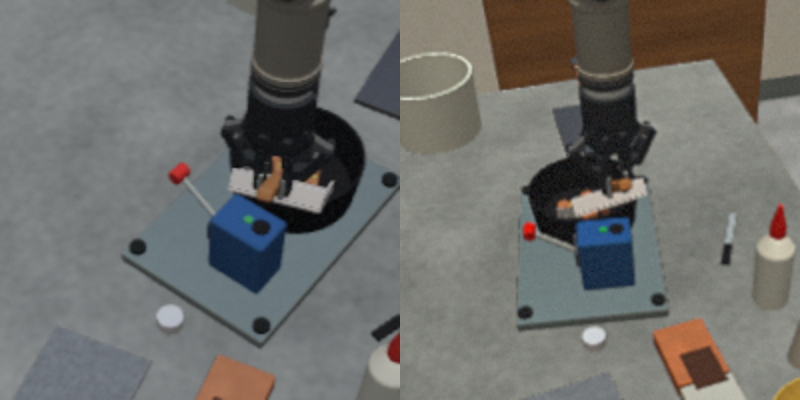

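The tray has tipped lip-down into the tub and the castings are sliding. I'll lift slightly with the loose grip to steepen the tilt, then count copper.

step_arm:
  steps:
    - {"grip": 0.776, "travel": [0, 0, 0], "turn": 0}
    - {"grip": 0.776, "travel": [0, 0, -0.03], "turn": 0}
    - {"grip": 0.776, "travel": [0, 0, -0.03], "turn": 0}
    - {"grip": 0.776, "travel": [0, 0, -0.03], "turn": 0}
    - {"grip": 0.776, "travel": [0, 0, 0], "turn": 0}
    - {"grip": 0.776, "travel": [0, 0, 0], "turn": 0}

```text
clock: 34.95
tcp_pos: [0.5744, 0.1499, 0.2229]
orientation: [0.633, 0.774, 0.0, 0.0]
ft_force: [0.2, -0.1, -2.2]
gripper_width: 0.0192
grasp_force: 21.2
```

Run:
```python
from h import *
tilt()
for n,box in(("scene",(320,60,420,150)),("side",(235,100,340,170))):
    im=optics.snapshot(n); cv2.imwrite(f"pics/{n}12.png",im[:,:,::-1])
    for b in blobs(im,(5,90,40),(28,255,255),5,box)[1]: print(n,b[0],b[1],onz(n,[b[0]],.04)[0][:2])
P=optics.camera_params("wrist");im=optics.snapshot("wrist");cv2.imwrite("pics/w12.png",im[:,:,::-1])
for b in blobs(im,(5,90,40),(28,255,255),60)[1]: print("wrist",b[0],b[1],b[2],onz("wrist",[b[0]],.04,P)[0][:2])
for lo,hi in(((0,0,150),(180,40,255)),):
    for b in blobs(im,lo,hi,400)[1]: print("white",b[0],b[1],b[2])
```

```text
t 34.95 [0.5744 0.1499 0.2229] grasp 21.21392548084259 F [ 0.1792 -0.1148 -2.1807] T [-0.1768 -0.0347 -0.0017]
scene [355.6 104.3] 149 [0.5114 0.304 ]
scene [377.4 101.9] 45 [0.5621 0.3431]
scene [364.2 116.4] 13 [0.5528 0.2755]
side [289.6 124.1] 61 [0.6292 0.4079]
side [272.9 144.3] 168 [0.5456 0.3058]
wrist [315.3   6.1] 453 [298   0  36  13] [0.5468 0.2944]
wrist [357.3   5. ] 207 [348   0  20  12] [0.5801 0.3021]
wrist [313.2 269.9] 9626 [286 168  63 195] [0.5916 0.064 ]
white [310.8 107.3] 37506 [126   0 316 198]
white [535.7 143.3] 843 [504 106  64  75]
white [628.7 283. ] 1187 [609 234  31  78]
white [220.5 275.4] 824 [204 260  34  31]
white [605.1 351.4] 766 [586 329  40  44]
white [554.8 349.4] 405 [534 340  37  24]
```

step_arm:
  steps:
    - {"grip": 1, "travel": [0, 0, 0], "turn": 0}
    - {"grip": 1, "travel": [0, 0, 0], "turn": 0}
    - {"grip": 1, "travel": [0, 0, -0.06], "turn": 0}
    - {"grip": 1, "travel": [0, 0, -0.09], "turn": 0}
    - {"grip": 1, "travel": [0, 0, -0.09], "turn": 0}
    - {"grip": 1, "travel": [0, 0, -0.08], "turn": 0}
    - {"grip": 1, "travel": [0, 0, 0], "turn": 0}
  force: 110

```text
clock: 35.8
tcp_pos: [0.5764, 0.1499, 0.3219]
orientation: [0.633, 0.774, 0.003, 0.002]
ft_force: [-1.1, -0.1, -2.4]
gripper_width: 0.0178
grasp_force: 108.7
```

Run:
```python
from h import *
tilt()
for n,box in(("scene",(320,60,420,150)),("side",(235,100,340,170))):
    im=optics.snapshot(n); cv2.imwrite(f"pics/{n}13.png",im[:,:,::-1])
    for b in blobs(im,(5,90,40),(28,255,255),5,box)[1]: print(n,b[0],b[1],onz(n,[b[0]],.04)[0][:2])
plan(.4735,-.2607,.32)
```

```text
t 35.8 [0.5764 0.1499 0.3219] grasp 108.74874114990234 F [-1.1454 -0.1405 -2.3662] T [-0.1947 -0.0859 -0.0047]
scene [358.9  74.9] 117 [0.4677 0.4133]
scene [362.3 106.3] 207 [0.5315 0.3067]
scene [377.2 106.6] 143 [0.5692 0.3266]
side [271.5 142.4] 240 [0.5428 0.3179]
at [0.5741 0.15   0.318 ] yaw 11.4 j7 0.14 t 35.9 w 0.018 | turn 0.000 travel [-1.2757 -0.5992 -0.0068] rows>=9
```

step_arm:
  steps:
    - {"grip": 1, "travel": [-0.107, -0.058, 0], "turn": 0}
    - {"grip": 1, "travel": [-0.107, -0.058, 0], "turn": 0}
    - {"grip": 1, "travel": [-0.107, -0.058, 0], "turn": 0}
    - {"grip": 1, "travel": [-0.107, -0.058, 0], "turn": 0}
    - {"grip": 1, "travel": [-0.107, -0.058, 0], "turn": 0}
    - {"grip": 1, "travel": [-0.107, -0.058, 0], "turn": 0}
    - {"grip": 1, "travel": [-0.107, -0.058, 0], "turn": 0}
    - {"grip": 1, "travel": [-0.107, -0.058, 0], "turn": 0}
    - {"grip": 1, "travel": [-0.107, -0.058, 0], "turn": 0}
    - {"grip": 1, "travel": [-0.107, -0.058, 0], "turn": 0}

```text
clock: 36.9
tcp_pos: [0.4656, -0.1996, 0.3168]
orientation: [0.633, 0.774, -0.0, -0.001]
ft_force: [0.5, -0.3, -2.4]
gripper_width: 0.0177
grasp_force: 108.6
```

step_arm:
  steps:
    - {"grip": 1, "travel": [0, 0, 0.1], "turn": 0}
    - {"grip": 1, "travel": [0, 0, 0.1], "turn": 0}
    - {"grip": 1, "travel": [0, 0, 0.1], "turn": 0}
    - {"grip": 1, "travel": [0, 0, 0.1], "turn": 0}
    - {"grip": 1, "travel": [0, 0, 0.05], "turn": 0}
    - {"grip": 1, "travel": [0, 0, 0], "turn": 0}
    - {"grip": 1, "travel": [0, 0, 0], "turn": 0}

```text
clock: 37.6
tcp_pos: [0.4674, -0.1993, 0.1838]
orientation: [0.634, 0.774, -0.0, 0.0]
ft_force: [0.9, 0.2, -1.2]
gripper_width: 0.0175
grasp_force: 108.2
```

Run:
```python
from h import *
tilt(); plan(.466,-.2012,.141)
im=optics.snapshot("scene");im2=optics.snapshot("side")
for n,I,box in(("scene",im,(330,60,410,140)),("side",im2,(235,110,310,170))):
    for b in blobs(I,(5,80,30),(28,255,255),5,box)[1]: print(n,b[0],b[1],b[2],onz(n,[b[0]],.04)[0][:2])
A=cv2.resize(im[70:135,330:405],None,fx=5.3,fy=5.3,interpolation=cv2.INTER_CUBIC)[:340,:397]
B=cv2.resize(im2[110:170,235:310],(397,340),interpolation=cv2.INTER_CUBIC)
C=cv2.resize(im[130:290,180:380],(397,318));D=cv2.resize(im2[170:330,200:400],(397,318))
A=cv2.resize(A,(397,280));B=cv2.resize(B,(397,280))
cv2.imwrite("pics/m14.png",np.vstack([np.hstack([cv2.convertScaleAbs(A,alpha=1.8),cv2.convertScaleAbs(B,alpha=1.8)]),np.hstack([C,D])])[:,:,::-1])
```

```text
t 37.6 [ 0.4674 -0.1993  0.1838] grasp 108.23290944099426 F [ 0.9021  0.2334 -1.2025] T [-0.1717 -0.0454 -0.0367]
at [ 0.4674 -0.1993  0.1838] yaw 11.4 j7 0.85 t 37.6 w 0.018 | turn 0.000 travel [-0.0051 -0.0057  0.1427] rows>=1
scene [362.3 106.3] 211 [357  94  14  25] [0.5315 0.3067]
scene [377.2 106.7] 145 [373  97   9  22] [0.5694 0.3263]
side [282.1 140.2] 17 [280 138   5   5] [0.5817 0.3194]
```

View pics/m14.png

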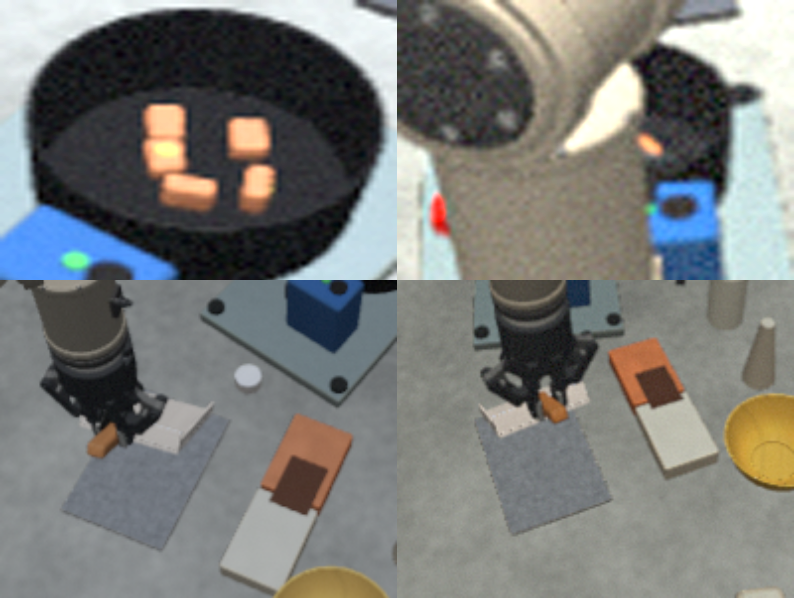

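All five castings lie in the tub. The tray is tilted over the mat, so now I lower it with a loosened grip so that it levels itself.

step_arm:
  steps:
    - {"grip": 0.778, "travel": [0, 0, 0], "turn": 0}
    - {"grip": 0.778, "travel": [0, 0, 0], "turn": 0}
    - {"grip": 0.776, "travel": [0, 0, 0.03], "turn": 0}
    - {"grip": 0.776, "travel": [0, 0, 0.03], "turn": 0}
    - {"grip": 0.776, "travel": [0, 0, 0], "turn": 0}
  force: 40

```text
clock: 38.2
tcp_pos: [0.4659, -0.1983, 0.1638]
orientation: [0.633, 0.774, -0.001, -0.002]
ft_force: [-0.6, 0.2, -2.4]
gripper_width: 0.0192
grasp_force: 36.3
```

```bash
cat >> h.py <<'E'
def traypx():
    im=optics.snapshot("scene")
    m,b=blobs(im,(0,0,120),(180,30,255),60,(180,140,300,300)); 
    for x in b: print("white",x[0],x[1],x[2])
    for x in blobs(im,(5,110,50),(16,255,230),20,(180,180,300,320))[1]: print("wood",x[0],x[1],x[2])
E
python3 - <<'E'
from h import *
tilt();traypx()
E
```

```text
t 38.2 [ 0.4659 -0.1983  0.1638] grasp 36.27483308315277 F [-0.6278  0.1989 -2.3607] T [-0.0578  0.0578 -0.0201]
white [240.2 230.1] 15103 [180 140 120 160]
wood [233.1 214.5] 157 [226 206  15  17]
```

step_arm:
  steps:
    - {"grip": 0.776, "travel": [0, 0, 0.03], "turn": 0}
    - {"grip": 0.776, "travel": [0, 0, 0.03], "turn": 0}
    - {"grip": 0.776, "travel": [0, 0, 0], "turn": 0}

```text
clock: 38.55
tcp_pos: [0.4661, -0.1984, 0.146]
orientation: [0.633, 0.774, -0.001, -0.001]
ft_force: [-0.3, -0.0, -3.3]
gripper_width: 0.019
grasp_force: 36.3
```

Run:
```python
from h import *
tilt();tilt()
```

```text
t 38.55 [ 0.4661 -0.1984  0.146 ] grasp 36.26123249530792 F [-0.31   -0.0135 -3.2507] T [-0.0449  0.0046 -0.0719]
t 38.55 [ 0.4661 -0.1984  0.146 ] grasp 36.26123249530792 F [-0.31   -0.0135 -3.2507] T [-0.0449  0.0046 -0.0719]
```

Run:
```python
from h import *
im=optics.snapshot("scene");s=robot.read_state();g=s["tcp_pos"]+[0,0,.003];u=np.array([-.1977,.98,0])
for x in blobs(im,(5,110,50),(16,255,230),20,(180,150,300,320))[1]: print("wood",x[0],x[1],x[2])
h=cv2.cvtColor(im,cv2.COLOR_RGB2HSV)
m=((h[...,2]>150)&(h[...,1]<25)).astype(np.uint8);m[:,300:]=0;m[:120]=0;m[300:]=0;m[:,:190]=0
n,l,st,c=cv2.connectedComponentsWithStats(m)
for i in range(1,n):
    if st[i][4]>25: print("w",c[i],st[i])
v=np.array([-.98,-.1977,0])
for t in(0,.3,.5,.7,.9,1.1,1.3):
    f=u*np.cos(t)+np.array([0,0,-np.sin(t)]); nn=u*np.sin(t)+np.array([0,0,np.cos(t)])
    P=[g-f*.048+nn*.008,g+f*.18-nn*.024+v*.06,g+f*.18-nn*.024-v*.06,g+f*.05-nn*0+v*.06,g+f*.05-v*.06]
    print(t,proj("scene",np.array(P)).round(0).astype(int).tolist(),"lipz",P[1][2])
```

```text
wood [234.5 218.7] 159 [227 210  15  17]
w [268.4233 210.2163] [250 197  37  28 430]
w [296.2807 267.8333] [291 255   9  22 114]
0 [[230, 229], [246, 150], [292, 162], [223, 187], [273, 201]] lipz 0.1256154124440917
0.3 [[230, 225], [246, 167], [291, 179], [224, 191], [273, 205]] lipz 0.07349369950603601
0.5 [[230, 221], [245, 179], [289, 191], [224, 195], [272, 209]] lipz 0.0422568340099662
0.7 [[231, 216], [243, 193], [286, 205], [223, 199], [272, 212]] lipz 0.01530001624647958
0.9 [[232, 212], [240, 206], [283, 218], [222, 203], [271, 217]] lipz -0.006302070527351284
1.1 [[233, 208], [236, 219], [279, 232], [221, 207], [270, 221]] lipz -0.021688219281180532
1.3 [[235, 203], [231, 232], [275, 245], [220, 211], [269, 225]] lipz -0.03024503281799313
```

step_arm:
  steps:
    - {"grip": 0.775, "travel": [0, 0, 0.02], "turn": 0}
    - {"grip": 0.775, "travel": [-0.022, 0, 0.023], "turn": 0}
    - {"grip": 0.775, "travel": [-0.021, 0, 0.023], "turn": 0}
    - {"grip": 0.775, "travel": [-0.019, 0, 0.024], "turn": 0}
    - {"grip": 0.775, "travel": [-0.019, 0, 0.024], "turn": 0}
    - {"grip": 0.775, "travel": [0, 0, 0], "turn": 0}

```text
clock: 39.2
tcp_pos: [0.472, -0.2242, 0.1127]
orientation: [0.634, 0.773, -0.0, 0.0]
ft_force: [0.9, -0.5, -0.3]
gripper_width: 0.0195
grasp_force: 32.3
```

```bash
cat > t.py <<'E'
from h import *
tilt()
im=optics.snapshot("scene");s=robot.read_state();g=s["tcp_pos"]+[0,0,.003];u=np.array([-.1977,.98,0])
for x in blobs(im,(5,110,50),(16,255,230),20,(180,150,300,320))[1]: print("wood",x[0],x[1],x[2])
h=cv2.cvtColor(im,cv2.COLOR_RGB2HSV)
m=((h[...,2]>150)&(h[...,1]<25)).astype(np.uint8);m[:,290:]=0;m[:120]=0;m[300:]=0;m[:,:190]=0
n,l,st,c=cv2.connectedComponentsWithStats(m)
for i in range(1,n):
    if st[i][4]>25: print("w",c[i],st[i])
v=np.array([-.98,-.1977,0])
for t in(0,.2,.4,.5,.6,.7,.9):
    f=u*np.cos(t)+np.array([0,0,-np.sin(t)]); nn=u*np.sin(t)+np.array([0,0,np.cos(t)])
    P=[g-f*.048+nn*.008,g+f*.18-nn*.024+v*.06,g+f*.18-nn*.024-v*.06,g+f*.05-nn*0+v*.06,g+f*.05-v*.06]
    print(t,proj("scene",np.array(P)).round(0).astype(int).tolist(),"lipz %.3f"%P[1][2])
E
python3 t.py
```

```text
t 39.2 [ 0.472  -0.2242  0.1127] grasp 32.272095680236816 F [ 0.9188 -0.4546 -0.2941] T [ 0.0609 -0.2261 -0.0521]
wood [232.2 237.3] 166 [225 227  15  20]
w [226.7826 127.5326] [222 120  11  17  92]
w [206.9391 134.8996] [192 128  31  15 279]
w [265.012  213.2393] [247 196  40  41 748]
0 [[228, 247], [244, 166], [289, 178], [221, 204], [270, 218]] lipz 0.092
0.2 [[228, 244], [244, 176], [289, 189], [222, 207], [270, 220]] lipz 0.057
0.4 [[228, 240], [244, 188], [288, 200], [222, 210], [270, 223]] lipz 0.024
0.5 [[228, 238], [243, 194], [287, 207], [222, 211], [270, 225]] lipz 0.009
0.6 [[228, 236], [242, 201], [285, 213], [222, 213], [270, 227]] lipz -0.005
0.7 [[229, 234], [241, 207], [284, 219], [221, 215], [269, 229]] lipz -0.018
0.9 [[230, 230], [238, 220], [281, 233], [221, 219], [268, 233]] lipz -0.040
```

step_arm:
  steps:
    - {"grip": 0.775, "travel": [-0.033, 0, 0.05], "turn": 0}
    - {"grip": 0.775, "travel": [-0.028, 0, 0.053], "turn": 0}
    - {"grip": 0.775, "travel": [-0.022, 0, 0.055], "turn": 0}
    - {"grip": 0.775, "travel": [-0.017, 0, 0.05], "turn": 0}
    - {"grip": 0.775, "travel": [-0.006, 0, 0.03], "turn": 0}
    - {"grip": 0.775, "travel": [-0.004, 0, 0.02], "turn": 0}
    - {"grip": 0.775, "travel": [0, 0, 0], "turn": 0}

```text
clock: 39.95
tcp_pos: [0.4783, -0.255, 0.0355]
orientation: [0.633, 0.774, -0.0, -0.0]
ft_force: [0.2, -0.7, -1.0]
gripper_width: 0.0195
grasp_force: 31.2
```

```bash
python3 t.py
```

```text
t 39.95 [ 0.4783 -0.255   0.0355] grasp 31.22477889060974 F [ 0.1763 -0.6844 -1.0299] T [-0.1135 -0.065  -0.0558]
wood [232.5 266.1] 167 [226 254  13  23]
w [223.597  153.7313] [220 149   8  11  67]
w [207.2789 177.753 ] [194 172  27  12 251]
w [260.6884 218.8575] [ 238  193   49   54 1579]
0 [[228, 273], [243, 193], [287, 205], [221, 231], [268, 245]] lipz 0.015
0.2 [[227, 271], [244, 202], [286, 214], [222, 233], [268, 247]] lipz -0.021
0.4 [[228, 267], [243, 213], [285, 225], [222, 236], [268, 250]] lipz -0.053
0.5 [[228, 266], [242, 219], [284, 231], [222, 238], [268, 251]] lipz -0.069
0.6 [[228, 264], [241, 225], [283, 237], [222, 239], [268, 253]] lipz -0.083
0.7 [[228, 262], [240, 231], [282, 243], [222, 241], [267, 255]] lipz -0.096
0.9 [[229, 258], [237, 243], [278, 256], [221, 245], [267, 258]] lipz -0.117
```

step_arm:
  steps:
    - {"grip": 0.775, "travel": [0, 0, 0.015], "turn": 0}
    - {"grip": 0.775, "travel": [0, 0, 0], "turn": 0}
    - {"grip": 0.7, "travel": [0, 0, 0], "turn": 0}
    - {"grip": 0.4, "travel": [0, 0, 0], "turn": 0}
    - {"grip": 0.3, "travel": [0, 0, 0], "turn": 0}
    - {"grip": 0.3, "travel": [0, 0, 0], "turn": 0}
    - {"grip": 0.3, "travel": [0, 0, -0.1], "turn": 0}
    - {"grip": 0.3, "travel": [0, 0, -0.13], "turn": 0}
    - {"grip": 0.3, "travel": [0, 0, -0.15], "turn": 0}
    - {"grip": 0.3, "travel": [0, 0, -0.12], "turn": 0}

```text
clock: 41.0
tcp_pos: [0.4785, -0.2554, 0.1834]
orientation: [0.634, 0.774, 0.0, 0.0]
ft_force: [1.3, -0.3, -0.4]
gripper_width: 0.0598
grasp_force: 0.0
```

Run:
```python
from h import *
tilt()
P=optics.camera_params("wrist");im=optics.snapshot("wrist")
for lo,hi,nm in(((0,0,170),(180,40,255),"white"),((4,120,60),(18,255,230),"wood")):
    for x in blobs(im,lo,hi,600)[1]:
        r=cv2.boxPoints(x[3]); print(nm,x[0],x[1],onz("wrist",r,.01 if nm=="white" else .042,P)[:,:2].round(3).tolist())
im=optics.snapshot("scene"); cv2.imwrite("pics/s15.png",im[:,:,::-1])
C=np.array([.4545,-.145]);
for n in("scene",):
    m,b=blobs(im,(0,0,165),(180,40,255),300,(180,150,300,290))
    for x in b: r=cv2.boxPoints(x[3]);w=onz(n,r,.01)[:,:2];print(x[0],x[1],w.round(3).tolist(),w.mean(0))
    for x in blobs(im,(5,110,50),(16,255,230),20,(180,200,300,320))[1]: print("wood",x[0],x[1],x[2])
    for x in blobs(im,(0,180,100),(6,255,255),8,(200,90,340,200))[1]: print("lever",x[0])
plan(.4427,.157,.25,81.2)
```

```text
t 41.0 [ 0.4785 -0.2554  0.1834] grasp 0.0 F [ 1.3499 -0.294  -0.4154] T [ 0.0164 -0.1155 -0.0114]
white [312.1  59.5] 16678 [[0.409, -0.213], [0.394, -0.12], [0.504, -0.098], [0.526, -0.19]]
white [526.6 125.4] 11011 [[0.616, -0.226], [0.607, -0.107], [0.687, -0.104], [0.704, -0.227]]
wood [547.3  25.7] 4822 [[0.581, -0.127], [0.576, -0.076], [0.661, -0.067], [0.668, -0.12]]
wood [312.5 184.9] 2742 [[0.46, -0.206], [0.477, -0.203], [0.497, -0.297], [0.478, -0.301]]
[263.  219.2] 1302 [[0.425, -0.207], [0.383, -0.088], [0.499, -0.067], [0.534, -0.185]] [ 0.4603 -0.1366]
wood [236.7 258. ] 319 [226 239  23  39]
lever [309.3 106. ]
at [ 0.4812 -0.2572  0.1861] yaw 11.4 j7 0.98 t 41.1 w 0.060 | turn -0.776 travel [ 0.3371  1.3465 -0.2034] rows>=9
```

step_arm:
  steps:
    - {"grip": 0.3, "travel": [0, 0, -0.1], "turn": -0.087}
    - {"grip": 0.3, "travel": [0, 0, -0.1], "turn": -0.087}
    - {"grip": 0.3, "travel": [0, 0, 0], "turn": -0.087}
    - {"grip": 0.3, "travel": [0, 0, 0], "turn": -0.087}
    - {"grip": 0.3, "travel": [0, 0, 0], "turn": -0.087}
    - {"grip": 0.3, "travel": [0, 0, 0], "turn": -0.087}
    - {"grip": 0.3, "travel": [0, 0, 0], "turn": -0.087}
    - {"grip": 0.3, "travel": [0, 0, 0], "turn": -0.087}
    - {"grip": 0.3, "travel": [0, 0, 0], "turn": -0.08}
    - {"grip": 0.3, "travel": [0, 0, 0], "turn": 0}

```text
clock: 42.1
tcp_pos: [0.478, -0.2548, 0.2405]
orientation: [0.076, 0.997, 0.0, -0.001]
ft_force: [-0.8, -0.4, 0.9]
gripper_width: 0.0595
grasp_force: 0.0
```

step_arm:
  steps:
    - {"grip": 0.3, "travel": [0.034, 0.134, 0], "turn": 0}
    - {"grip": 0.3, "travel": [0.034, 0.134, 0], "turn": 0}
    - {"grip": 0.3, "travel": [0.034, 0.134, 0], "turn": 0}
    - {"grip": 0.3, "travel": [0.034, 0.134, 0], "turn": 0}
    - {"grip": 0.3, "travel": [0.034, 0.134, 0], "turn": 0}
    - {"grip": 0.3, "travel": [0.034, 0.134, 0], "turn": 0}
    - {"grip": 0.3, "travel": [0.034, 0.134, 0], "turn": 0}
    - {"grip": 0.3, "travel": [0.034, 0.134, 0], "turn": 0}
    - {"grip": 0.3, "travel": [0.034, 0.134, 0], "turn": 0}
    - {"grip": 0.3, "travel": [0.034, 0.134, 0], "turn": 0}

```text
clock: 43.1
tcp_pos: [0.4381, 0.1592, 0.241]
orientation: [0.078, 0.997, 0.0, -0.0]
ft_force: [1.1, 1.0, 0.7]
gripper_width: 0.0596
grasp_force: 0.0
```

step_arm:
  steps:
    - {"grip": 0.3, "travel": [0, 0, 0], "turn": 0}
    - {"grip": 0.3, "travel": [0, 0, 0], "turn": 0}

```text
clock: 43.3
tcp_pos: [0.4383, 0.1582, 0.2408]
orientation: [0.076, 0.997, -0.001, -0.001]
ft_force: [-0.5, -1.3, -0.2]
gripper_width: 0.0599
grasp_force: 0.0
```

Run:
```python
from h import *
plan(.4427,.157,.136,81.2)
P=optics.camera_params("wrist");im=optics.snapshot("wrist")
for b in blobs(im,(0,180,80),(6,255,255),30)[1]: print(b[0],b[1],onz("wrist",[b[0]],.133,P))
im=optics.snapshot("scene")
for b in blobs(im,(5,80,30),(28,255,255),15,(320,60,420,150))[1]: print(b[0],b[1],onz("scene",[b[0]],.04)[0][:2])
```

```text
at [0.4383 0.1582 0.2408] yaw 81.3 j7 1.02 t 43.3 w 0.060 | turn 0.001 travel [-0.0153 -0.0013  0.3492] rows>=3
[318.3 201.3] 730 [[0.4369 0.1639 0.133 ]]
[362.3 106.3] 211 [0.5315 0.3067]
[377.2 106.7] 145 [0.5694 0.3263]
```

step_arm:
  steps:
    - {"grip": 0.3, "travel": [0, 0.009, 0.1], "turn": 0}
    - {"grip": 0.3, "travel": [0, 0, 0.1], "turn": 0}
    - {"grip": 0.3, "travel": [0, 0, 0.1], "turn": 0}
    - {"grip": 0.3, "travel": [0, 0, 0.05], "turn": 0}
    - {"grip": 0.3, "travel": [0, 0, 0], "turn": 0}
    - {"grip": 1, "travel": [0, 0, 0], "turn": 0}
    - {"grip": 1, "travel": [0, 0, 0], "turn": 0}
    - {"grip": 1, "travel": [0, 0, 0], "turn": 0}
    - {"grip": 1, "travel": [0, 0, 0], "turn": 0}
  force: 50

```text
clock: 44.3
tcp_pos: [0.4404, 0.1619, 0.1378]
orientation: [0.076, 0.997, 0.002, 0.001]
ft_force: [-0.2, 3.9, 3.9]
gripper_width: 0.0228
grasp_force: 53.3
```

Gripped, so I run the arc back down.

step_arm:
  steps:
    - {"grip": 1, "travel": [0.015, 0, 0.024], "turn": 0}
    - {"grip": 1, "travel": [0.013, 0, 0.026], "turn": 0}
    - {"grip": 1, "travel": [0.01, 0, 0.027], "turn": 0}
    - {"grip": 1, "travel": [0.007, 0, 0.028], "turn": 0}
    - {"grip": 1, "travel": [0.004, 0, 0.028], "turn": 0}
    - {"grip": 1, "travel": [0.001, 0, 0.029], "turn": 0}
    - {"grip": 1, "travel": [-0.002, 0, 0.029], "turn": 0}
    - {"grip": 1, "travel": [-0.005, 0, 0.028], "turn": 0}
    - {"grip": 1, "travel": [-0.008, 0, 0.028], "turn": 0}
    - {"grip": 1, "travel": [-0.006, 0, 0.015], "turn": 0}

```text
clock: 45.3
tcp_pos: [0.4276, 0.164, 0.0596]
orientation: [0.076, 0.997, 0.001, -0.004]
ft_force: [-19.6, 1.6, 51.3]
gripper_width: 0.0224
grasp_force: 69.1
```

step_arm:
  steps:
    - {"grip": 1, "travel": [0, 0, 0], "turn": 0}
    - {"grip": 1, "travel": [0, 0, 0], "turn": 0}

```text
clock: 45.5
tcp_pos: [0.4275, 0.164, 0.0599]
orientation: [0.076, 0.997, 0.001, -0.004]
ft_force: [-14.2, 4.8, 29.7]
gripper_width: 0.0227
grasp_force: 66.3
```

Against the stop. Release, rise and verify.

step_arm:
  steps:
    - {"grip": 0.7, "travel": [0, 0, -0.01], "turn": 0}
    - {"grip": 0.3, "travel": [0, 0, 0], "turn": 0}
    - {"grip": 0.3, "travel": [0, 0, 0], "turn": 0}
    - {"grip": 0.3, "travel": [0, 0, 0], "turn": 0}
    - {"grip": 0.3, "travel": [0, 0, -0.1], "turn": 0}
    - {"grip": 0.3, "travel": [0, 0, -0.12], "turn": 0}
    - {"grip": 0.3, "travel": [0, 0, -0.12], "turn": 0}
    - {"grip": 0.3, "travel": [0, -0.14, -0.1], "turn": 0}
    - {"grip": 0.3, "travel": [0, -0.14, 0], "turn": 0}
    - {"grip": 0.3, "travel": [0, -0.14, 0], "turn": 0}

```text
clock: 46.5
tcp_pos: [0.4121, 0.0369, 0.1927]
orientation: [0.076, 0.997, 0.0, 0.001]
ft_force: [0.5, -0.5, -0.3]
gripper_width: 0.0598
grasp_force: 0.0
```

Run:
```python
from h import *
tilt();u=[]
for n in("scene","side"):
    im=optics.snapshot(n); b=blobs(im,(0,180,100),(6,255,255),8,(200,90,340,200))[1]; print(n,[x[0] for x in b]); u+=[b[0][0]] if b else []
    for x in blobs(im,(5,80,30),(28,255,255),15,(330,60,410,140) if n=="scene" else (235,110,310,170))[1]: print(x[0],x[1])
    if n=="scene":
        for x in blobs(im,(5,110,50),(16,255,230),20,(180,200,300,320))[1]: print("wood",x[0],x[1],x[2])
if len(u)==2: print(tri(*u))
```

```text
t 46.5 [0.4121 0.0369 0.1927] grasp 0.0 F [ 0.4695 -0.4531 -0.287 ] T [-0.0667  0.0268 -0.0235]
scene [array([306.5, 122.4])]
[362.3 106.2] 209
[377.2 106.6] 145
wood [236.8 258. ] 320 [226 239  23  39]
side [array([244.8, 173.3])]
[271.6 142.4] 253
(array([0.4286, 0.1651, 0.056 ]), np.float64(0.00016696330212707732))
```

step_arm:
  steps:
    - {"grip": 0.3, "travel": [0, 0, 0], "turn": 0}
    - {"grip": 0.3, "travel": [0, 0, 0], "turn": 0}
    - {"grip": 0.3, "travel": [0, 0, 0], "turn": 0}

```text
clock: 46.9
tcp_pos: [0.4119, 0.0395, 0.1917]
orientation: [0.075, 0.997, -0.0, -0.0]
ft_force: [-0.1, 0.0, -0.0]
gripper_width: 0.0597
grasp_force: 0.0
```

```bash
python3 -c "
from bench import job
print(job.close_job())"
```

```text
the job is handed in; nothing more can be done
None
```

The job is handed in at about 47 s (no verdict came back): my last camera checks show all five castings in the tub, the empty tray flat within a few mm of the mat's centre, and the lever fully down; the robot never touched the bystanders as far as I saw, though I did not re-measure them.

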